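# Pack the sample jars and shut the case

### The job

Tools have been left lying in the open sample case: first clear everything that is in it into the white tray, laid down inside so that nothing rests on the tray's rim. Then stand every capped jar from the bench upright on the floor of the case, and when all are in, lower the lid gently until it is fully shut. Leave the open cups and the tall bottle standing where they are.

Things in the scene. Friction and masses are not known exactly. Their poses are not given: they have to be found in the camera images.
- case: open grey plastic sample case, fixed to the bench, 220 (x) x 260 (y) x 77 mm high outside, walls and floor 5 mm thick; origin at the centre of its underside (inner floor at z = 5 mm); x points from its near wall to the hinge side, z up; stands left or right of the jars
- lid (a joint): the case's grey lid, 220 x 260 x 8 mm, hinged along the top edge of the case's +x wall (far from the robot): 0 is shut flat, about 1.75 is standing open, leaning a little away from the robot; the hinge is stiff, so the lid stays wherever it is left (about 2 N at its free edge moves it)
- lid_hinge (a point): middle of the lid's hinge line, on the lid's inner face: at x = +110 mm, z = 77 mm of the case
- lid_handle (a point): tip of the small black knob on the lid's outer face, 190 mm from the hinge line, midway along y; the knob stands 35 mm proud of the lid, so it is on top when the lid is shut and on the side away from the robot when the lid is open
- tray: open white plastic tray, fixed to the bench, 210 (x) x 180 (y) x 50 mm high, walls and floor 5 mm; origin at the centre of its underside; empty at the start; stands on the other side of the jars from the case
- brush: wooden bench brush lying on its flat side, 150 mm long along its x: handle 22 wide x 18 mm high from x = -75 to +25 mm, head 40 mm wide x 22 mm high from +25 to +75 mm; origin at the middle of its length, on its underside; 80 g; may lie in the case at the start or be absent
- slide_box: black closed slide box, 100 (x) x 44 (y) x 32 mm high; origin at the centre of its underside; 140 g; may lie in the case at the start or be absent (at least one of brush and slide box is there)
- jar1: closed sample jar, a plain cylinder 50 mm across and 62 mm high with a flat black screw cap, white body; origin at the centre of its underside; about 120 g; 3 to 5 such jars stand on the bench, the others are absent
- jar2: closed sample jar, a plain cylinder 50 mm across and 62 mm high with a flat black screw cap, white body; origin at the centre of its underside; about 120 g; 3 to 5 such jars stand on the bench, the others are absent
- jar3: closed sample jar, a plain cylinder 50 mm across and 62 mm high with a flat black screw cap, white body; origin at the centre of its underside; about 120 g; 3 to 5 such jars stand on the bench, the others are absent
- jar4: closed sample jar, a plain cylinder 50 mm across and 62 mm high with a flat black screw cap, white body; origin at the centre of its underside; about 120 g; 3 to 5 such jars stand on the bench, the others are absent
- jar5: closed sample jar, a plain cylinder 50 mm across and 62 mm high with a flat black screw cap, white body; origin at the centre of its underside; about 120 g; 3 to 5 such jars stand on the bench, the others are absent
- cup1: empty open white cup without a cap, 54 mm across the rim and 45 mm high, among the jars; origin at the centre of its underside; not to be packed
- cup2: empty open white cup without a cap, 54 mm across the rim and 45 mm high, among the jars; origin at the centre of its underside; not to be packed
- bottle: tall closed bottle, 64 mm across, 150 mm high, standing on the bench just beyond the tray (on its +x side); origin at the centre of its underside; a bystander
Mind the look-alikes: they are no part of the job. What is shaped like the jar2 but green or red is not meant.

How it is judged:
By the outcome, as a careful person would: the job done as asked, in the order asked, and still so for the second after the job is handed in, with the robot touching nothing.
Of brush, slide_box only 1 to 2 are there at a start; the rules pass over those that are not, and their reading is None.
Of jar1, jar2, jar3, jar4, jar5 only 3 to 5 are there at a start; the rules pass over those that are not, and their reading is None.
At some moment in a run one of jar1, jar2, jar3, jar4, jar5 may be knocked a few centimetres aside while the robot is not near it.
It also fails if it takes over 210 s, if anything falls off the work surface, if the arm or the gripper's body presses on something with over 40 N, if the wrist force passes 120 N, or if a joint passes its speed limit or range.

### The arm

A 6-joint arm with a two-finger parallel gripper is mounted at the origin on the work surface. World frame = base frame: x ahead of the robot, y to its left, z up, the work surface at z = 0. Lengths are in m, angles in rad, forces in N, time in s.
With the tool pointing down it reaches from about 0.425 to 0.925 m from the base axis. Payload 12.5 kg.
Tool frame: the origin (TCP) lies on the centre line of the jaws, within the pads' length; the fingertips stand 11 mm ahead of it and the grasp point (between the pads) lies 8 mm behind it; z points along the fingers, y is the line along which they close (so a half turn about z gives the same grasp; the last joint's range is limited). The gripper opens to 85 mm and grips with 20 to 120 N. Pads are 22 mm wide; open, the fingers measure 114 mm over their backs; the gripper's body (76 mm by 85 mm) begins 54 mm behind the grasp point. The pads swing forward as they close: fully open they stand 13 mm farther back than shut.
Start: joints at [-1.37, 0.491, 1.559, -0, 1.092, -0.106], TCP at [0.189, -0.596, 0.217] pointing down, gripper open.
Joint ranges: [-3.1, 3.1], [-0.84, 2.19], [0.05, 2.79], [-1.13, 4.28], [0.06, 2.93], [-2.69, 2.69]. Speed limits (rad/s): [2.22, 2.22, 2.79, 3.14, 3.14, 3.14].

### API

Orientations are given as [roll, pitch, yaw] about the fixed x, y, z axes, in that order (R = Rz(yaw) Ry(pitch) Rx(roll)).
In Python, from rig import robot gives the robot as it stands.
- The arm moves only by the tool send_rows, never from a script. Its argument "increments" is a list of rows, each an object of numbers: "tx", "ty", "tz": the shift along the world's x, y, z in mm; "rx", "ry", "rz": the turn, a rotation vector about the world's x, y, z in degrees. A call has 1 to 8 rows; each row shifts and turns the commanded pose from where the row before left it; what a row does not reach is not made up. A row lasts 1/8 s, in which the tool goes at most 62.5 mm and 10.7 degrees, less where a joint would pass 70% of its speed; a pose out of reach is approached as far as the arm can. A call with a gripper value outside its range is refused whole. "grip" is the finger opening in mm, from 0 to 85.4, set as the call begins (left out, the last holds). The fingers move at their own pace and stop on an object; the grip force is fixed at half the most. Time passes only in rows, so rows that do not move let the fingers close. It gives the time, the measured TCP pose, the force, the opening and the grip force at its end, in the units of the state.
- robot.observe(): the state, without advancing time (a new reading comes with each control period).
- robot.snapshot(name): name is "side" or "top"; returns (picture, depth): 384x512x3 uint8, red, green, blue; 384x512 float32, m along the optical axis (not along the pixel's ray), 0 where there is no reading.
- robot.camera_params(name): a dict with "K" (3x3 intrinsics, pixels), "R" (3x3) and "t" (3): a world point X has camera coordinates R X + t. Camera axes: x right, y down, z forward; pixel columns grow to the right and rows downward; lengths in m; the calibration is good to about 2 mm. A picture is of the moment at which its call begins. camera_params takes no time and is no camera call.
- robot.hand_in(): hands the job in; it is judged then, once.
The state is a dict: "clock": time; "q": joint angles; "qd": joint speeds; "effort": joint torques, N m; "position": TCP position; "orientation": TCP orientation; "force": force on the tool from outside, world axes, zero at the start; "wrist_torque": the same for the moment, N m; "gripper_width": opening from 0.0 (shut) to 1.0 (fully open); "grasp_force": force on a finger pad.
Only numpy, scipy, OpenCV 4.12 (cv2) and the standard library are available. Lean on these libraries where they do the work, as an engineer would, in place of code of your own. Each camera call takes 0.05 s, during which the arm holds its last target. There are 200 camera calls.

## Working session

There is one attempt and no reset: what is moved stays moved. The work goes in short steps, Python scripts to look and compute and a tool call to move; the robot and the scene stay as the last step left them, time stands still between calls to the robot, and variables do not carry over. Pictures are saved under pics/ and viewed, at most 14 in all, crops included, and the job is handed in when it is done.

Besides the shell and the picture viewer there is one more tool, called after "Request:" by a JSON object that holds its "fn" and its "kwargs", one argument or row to a line. send_rows: Moves the arm, as the interface text tells. Its arguments: {"type":"object","properties":{"increments":{"type":"array","items":{"type":"object","properties":{"tx":{"type":"number"},"ty":{"type":"number"},"tz":{"type":"number"},"rx":{"type":"number"},"ry":{"type":"number"},"rz":{"type":"number"}}}},"grip":{"type":"number"}},"required":["increments"]}

```bash
ls; mkdir -p pics; cat > h.py <<'E'
from rig import robot
import numpy as np, cv2
def snap(n,save=None):
    p,d=robot.snapshot(n)
    if save: cv2.imwrite('pics/'+save,p[:,:,::-1])
    return p,d
def cloud(n,d):
    c=robot.camera_params(n);K=np.array(c['K']);R=np.array(c['R']);t=np.array(c['t'])
    v,u=np.mgrid[:d.shape[0],:d.shape[1]]
    P=np.stack([(u-K[0,2])/K[0,0]*d,(v-K[1,2])/K[1,1]*d,d],-1)
    W=(P-t)@R
    W[d==0]=np.nan
    return W
def st():
    s=robot.observe();print({k:np.round(s[k],3).tolist() for k in('clock','position','orientation','force','gripper_width','grasp_force')});return s
E
python3 - <<'E'
from h import *
s=st();print(s['q'])
for n in('top','side'):
    p,d=snap(n,n+'0.png');c=robot.camera_params(n)
    R=np.array(c['R']);print(n,-R.T@np.array(c['t']),R[2]);np.savez(n+'0.npz',p=p,d=d)
E
```

```text
pics
{'clock': 0.0, 'position': [0.189, -0.596, 0.217], 'orientation': [-3.14, -0.0, 0.307], 'force': [-0.112, 0.337, 0.817], 'gripper_width': 1.0, 'grasp_force': 0.0}
[-1.36959721e+00  4.91580304e-01  1.55947072e+00 -1.00843977e-05
  1.09169576e+00 -1.05585521e-01]
top [ 0.43361465 -0.00576878  0.98589461] [ 0.1506587  -0.00190511 -0.988584  ]
side [0.26691008 0.45636294 0.67254759] [ 0.37578513 -0.56897691 -0.73147168]
```

View pics/top0.png

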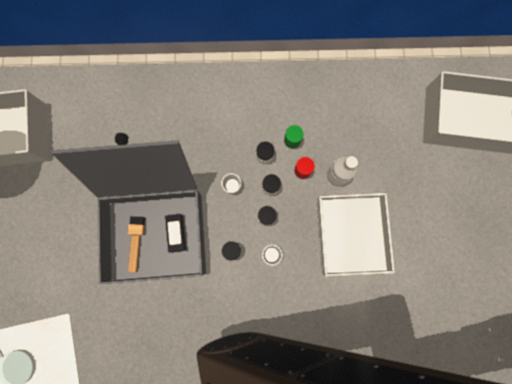

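View pics/side0.png

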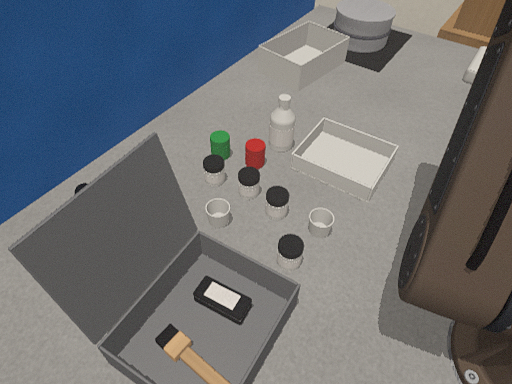

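Top view shows the case on the left with the brush (134,245) and slide box (176,233). There are four black-capped jars at (265,151), (272,184), (267,215) and (232,251), and cups at (232,183) and (272,255). The green and red look-alikes are at (294,136) and (305,167), with the bottle at (344,170) and the tray at (356,234). The side view agrees.

```bash
cat >> h.py <<'E'
def masks(n,p,d,W=None):
    W=cloud(n,d) if W is None else W
    return W
def jars(p,d,n='top',zlo=.05,zhi=.075):
    """dark caps by height & colour: list of centre x,y,z"""
    W=cloud(n,d); m=((p.max(2)<60)&(W[...,2]>zlo)&(W[...,2]<zhi)).astype(np.uint8)
    k,l,s,c=cv2.connectedComponentsWithStats(m)
    out=[]
    for i in range(1,k):
        if 60<s[i,4]<600:
            P=W[l==i]; lo=np.percentile(P,3,0);hi=np.percentile(P,97,0)
            out.append((np.round(np.r_[(lo+hi)/2,hi-lo]*1000).tolist(),c[i].round().tolist(),int(s[i,4])))
    return out
E
python3 - <<'E'
from h import *
z=np.load('top0.npz');p,d=z['p'],z['d'];W=cloud('top',d)
for a in jars(p,d):print(a)
def rep(name,m):
    P=W[m]; r=cv2.minAreaRect((P[:,:2]*1000).astype(np.float32)); print(name,len(P),np.round(r[0]),np.round(r[1]),round(r[2],1),'z',np.round(np.nanpercentile(P[:,2],[5,50,95])*1000))
hsv=cv2.cvtColor(p,cv2.COLOR_RGB2HSV)
roi=np.zeros(d.shape,bool);roi[205:275,110:200]=1
z_=W[...,2]
rep('brushwood',roi&(hsv[...,1]>100)&(hsv[...,2]>100))
rep('brush all',roi&(z_>.012)&(z_<.06)&(np.arange(512)[None]<152))
rep('box all',roi&(z_>.02)&(z_<.06)&(np.arange(512)[None]>=155)&(np.arange(512)[None]<193))
r2=np.zeros(d.shape,bool);r2[195:285,95:208]=1
rep('case rim',r2&(z_>.070)&(z_<.084))
r3=np.zeros(d.shape,bool);r3[188:282,312:400]=1
rep('tray rim',r3&(z_>.043)&(z_<.056))
for nm,(u,v) in dict(cupA=(232,183),cupB=(272,255)).items():
    rr=np.zeros(d.shape,bool);rr[v-15:v+16,u-15:u+16]=1
    rep(nm,rr&(z_>.036)&(z_<.052)&(p.min(2)>100))
rr=np.zeros(d.shape,bool);rr[120:186,282:362]=1
rep('bottle',rr&(z_>.09)); rep('green',rr&(z_>.05)&(z_<.08)&(hsv[...,0]>40)&(hsv[...,0]<80)&(hsv[...,1]>120));rep('red',rr&(z_>.05)&(z_<.08)&((hsv[...,0]<10)|(hsv[...,0]>170))&(hsv[...,1]>120))
rr=np.zeros(d.shape,bool);rr[125:145,110:132]=1
print('knob',np.round(W[138,121],3),'lid top edge',np.round([W[152,62],W[144,175],W[190,100],W[190,190]],3))
for v,u in [(138,265),(250,345),(265,120)]: print(np.round(W[v,u],3))
E
```

```text
([703.0, -40.0, 61.0, 40.0, 38.0, 8.0], [265.0, 150.0], 225)
([613.0, -54.0, 61.0, 40.0, 38.0, 6.0], [271.0, 183.0], 228)
([473.0, 390.0, 60.0, 197.0, 13.0, 18.0], [102.0, 242.0], 229)
([528.0, -41.0, 61.0, 38.0, 38.0, 6.0], [267.0, 215.0], 230)
([439.0, 55.0, 62.0, 38.0, 36.0, 6.0], [231.0, 250.0], 227)
brushwood 487 [456. 325.] [ 40. 126.] 80.5 z [13. 23. 29.]
brush all 617 [465. 320.] [ 41. 148.] 85.3 z [17. 24. 28.]
box all 664 [459. 203.] [166.  53.] 11.2 z [29. 37. 40.]
case rim 773 [483. 266.] [223. 261.] 3.3 z [72. 76. 80.]
tray rim 654 [ 477. -273.] [210. 182.] 1.4 z [44. 49. 52.]
cupA 89 [621.  56.] [53. 50.] 43.7 z [39. 44. 47.]
cupB 91 [427. -49.] [50. 52.] 43.2 z [38. 44. 47.]
bottle 467 [ 643. -241.] [62. 56.] 39.7 z [ 93. 110. 150.]
green 242 [ 748. -120.] [44. 45.] 87.9 z [57. 62. 64.]
red 269 [ 660. -144.] [47. 47.] 87.1 z [58. 61. 64.]
knob [0.678 0.271 0.263] lid top edge [[0.644 0.382 0.286]
 [0.656 0.152 0.285]
 [0.595 0.376 0.114]
 [0.597 0.158 0.078]]
[ 0.757 -0.043  0.001]
[ 0.433 -0.254  0.002]
[0.407 0.362 0.003]
```

```bash
python3 - <<'E'
from h import *
for n,(v0,v1,u0,u1) in dict(top=(205,270,155,194),side=(270,330,185,260)).items():
    z=np.load(n+'0.npz');p,d=z['p'],z['d'];W=cloud(n,d)
    m=np.zeros(d.shape,bool);m[v0:v1,u0:u1]=1
    m&=(W[...,2]>.028)&(W[...,2]<.045)&(W[...,1]<.25)&(W[...,1]>.15)&(W[...,0]>.39)&(W[...,0]<.56)
    k,l,s,c=cv2.connectedComponentsWithStats(m.astype(np.uint8));i=1+np.argmax(s[1:,4])
    r=cv2.minAreaRect((W[l==i][:,:2]*1000).astype(np.float32));print(n,s[i],np.round(r[0],1),np.round(r[1]),round(r[2],1))
E
```

```text
top [165 213  20  39 632] [491.2 209. ] [100.  45.] 5.8
side [ 193  276   60   45 1332] [488.1 208.3] [101.  45.] 6.0
```

Request:
{"fn": "send_rows", "kwargs": {
  "increments": [
    {"tx": 45,"ty": 42,"rz": -3},
    {"tx": 45,"ty": 42,"rz": -3},
    {"tx": 45,"ty": 42,"rz": -3},
    {"tx": 45,"ty": 42,"rz": -3},
    {"tx": 45,"ty": 42,"rz": -3},
    {"tx": 45,"ty": 42,"rz": -3},
    {"tx": 15,"ty": 50,"rz": -3},
    {"tx": 15,"ty": 50,"rz": -2}
  ],
  "grip": 62
}}

```text
validation failed for argument at $.in...
```

Request:
{"fn": "send_rows", "kwargs": {
  "increments": [
    {"tx": 20,"ty": 50},
    {"tx": 10,"ty": 50},
    {"tx": 10,"ty": 50},
    {"ty": 50},
    {"tx": -14,"ty": 50},
    {"tx": -15,"ty": 50},
    {"tx": -15,"ty": 50},
    {"tx": -15,"ty": 50}
  ]
}}

```text
validation failed for argument at $.in...
```

Request:
{"fn": "send_rows", "kwargs": {
  "increments": [
    {"tx": 45,"ty": 42,"tz": 0,"rx": 0,"ry": 0,"rz": -3},
    {"tx": 45,"ty": 42,"tz": 0,"rx": 0,"ry": 0,"rz": -3}
  ],
  "grip": 62
}}

```text
clock: 0.35
position: [0.2793, -0.5108, 0.2166]
orientation: [-3.141, 0.0, 0.199]
force: [1.9, -0.5, 0.5]
gripper_width: 0.73
grasp_force: 0.0
```

Request:
{"fn": "send_rows", "kwargs": {
  "increments": [
    {"tx": 45,"ty": 42,"tz": 0,"rx": 0,"ry": 0,"rz": -3},
    {"tx": 45,"ty": 42,"tz": 0,"rx": 0,"ry": 0,"rz": -3},
    {"tx": 45,"ty": 45,"tz": 0,"rx": 0,"ry": 0,"rz": -3},
    {"tx": 45,"ty": 45,"tz": 0,"rx": 0,"ry": 0,"rz": -3},
    {"tx": 20,"ty": 50,"tz": 0,"rx": 0,"ry": 0,"rz": -3},
    {"tx": 20,"ty": 50,"tz": 0,"rx": 0,"ry": 0,"rz": -1.4},
    {"tx": 20,"ty": 50,"tz": 0,"rx": 0,"ry": 0,"rz": 0},
    {"tx": 10,"ty": 50,"tz": 0,"rx": 0,"ry": 0,"rz": 0}
  ]
}}

```text
clock: 1.35
position: [0.5277, -0.1376, 0.2168]
orientation: [-3.142, 0.0, -0.084]
force: [0.8, -0.8, 0.1]
gripper_width: 0.723
grasp_force: 0.0
```

Request:
{"fn": "send_rows", "kwargs": {
  "increments": [
    {"tx": 10,"ty": 50,"tz": 0,"rx": 0,"ry": 0,"rz": 0},
    {"tx": 0,"ty": 50,"tz": 0,"rx": 0,"ry": 0,"rz": 0},
    {"tx": -5,"ty": 50,"tz": 0,"rx": 0,"ry": 0,"rz": 0},
    {"tx": -10,"ty": 50,"tz": 0,"rx": 0,"ry": 0,"rz": 0},
    {"tx": -10,"ty": 50,"tz": 0,"rx": 0,"ry": 0,"rz": 0},
    {"tx": -10,"ty": 50,"tz": 0,"rx": 0,"ry": 0,"rz": 0},
    {"tx": -10,"ty": 50,"tz": 0,"rx": 0,"ry": 0,"rz": 0},
    {"tx": -10,"ty": 50,"tz": 0,"rx": 0,"ry": 0,"rz": 0}
  ]
}}

```text
clock: 2.35
position: [0.4815, 0.2621, 0.217]
orientation: [3.141, 0.0, -0.084]
force: [0.4, 0.1, -0.2]
gripper_width: 0.726
grasp_force: 0.0
```

Request:
{"fn": "send_rows", "kwargs": {
  "increments": [
    {"tx": -5,"ty": 40,"tz": 0,"rx": 0,"ry": 0,"rz": 0},
    {"tx": -1,"ty": 17,"tz": -20,"rx": 0,"ry": 0,"rz": 0},
    {"tx": 0,"ty": 0,"tz": -50,"rx": 0,"ry": 0,"rz": 0},
    {"tx": 0,"ty": 0,"tz": -50,"rx": 0,"ry": 0,"rz": 0},
    {"tx": 0,"ty": 0,"tz": -40,"rx": 0,"ry": 0,"rz": 0},
    {"tx": 0,"ty": 0,"tz": -20,"rx": 0,"ry": 0,"rz": 0},
    {"tx": 0,"ty": 0,"tz": 0,"rx": 0,"ry": 0,"rz": 0}
  ]
}}

```text
clock: 3.22
position: [0.4752, 0.3163, 0.0349]
orientation: [3.139, 0.004, -0.085]
force: [0.1, 0.6, 0.5]
gripper_width: 0.729
grasp_force: 0.0
```

```bash
python3 - <<'E'
from h import *
st();snap('side','g1.png')
E
```

```text
{'clock': 3.225, 'position': [0.475, 0.316, 0.035], 'orientation': [3.139, 0.004, -0.085], 'force': [0.144, 0.617, 0.497], 'gripper_width': 0.729, 'grasp_force': 0.0}
```

View pics/g1.png

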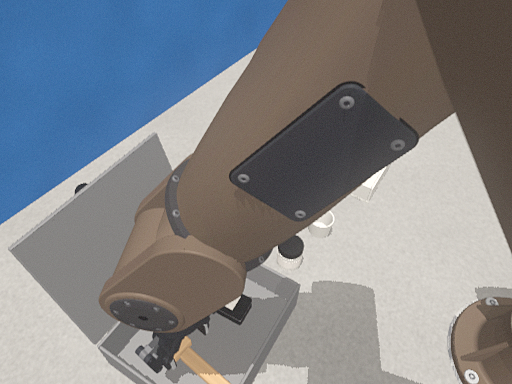

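The picture shows the gripper at (170,345) straddling the brush handle, with the wrist clear of the lid. I'll lower and close.

Request:
{"fn": "send_rows", "kwargs": {
  "increments": [
    {"tx": 0,"ty": 2,"tz": -9,"rx": 0,"ry": 0,"rz": 0},
    {"tx": 0,"ty": 0,"tz": -7,"rx": 0,"ry": 0,"rz": 0},
    {"tx": 0,"ty": 0,"tz": 0,"rx": 0,"ry": 0,"rz": 0}
  ]
}}

```text
clock: 3.65
position: [0.476, 0.3195, 0.0208]
orientation: [3.141, 0.0, -0.084]
force: [-0.6, 0.4, -0.5]
gripper_width: 0.729
grasp_force: 0.0
```

Request:
{"fn": "send_rows", "kwargs": {
  "increments": [
    {"tx": 0,"ty": 0,"tz": 0,"rx": 0,"ry": 0,"rz": 0},
    {"tx": 0,"ty": 0,"tz": 0,"rx": 0,"ry": 0,"rz": 0},
    {"tx": 0,"ty": 0,"tz": 0,"rx": 0,"ry": 0,"rz": 0},
    {"tx": 0,"ty": 0,"tz": 0,"rx": 0,"ry": 0,"rz": 0},
    {"tx": 0,"ty": 0,"tz": 0,"rx": 0,"ry": 0,"rz": 0},
    {"tx": 0,"ty": 0,"tz": 0,"rx": 0,"ry": 0,"rz": 0}
  ],
  "grip": 10
}}

```text
clock: 4.4
position: [0.4762, 0.3196, 0.0211]
orientation: [3.141, 0.0, -0.084]
force: [-0.3, 0.4, -0.9]
gripper_width: 0.116
grasp_force: 0.0
```

```bash
python3 - <<'E'
from h import *
p,d=snap('side');cv2.imwrite('pics/g2.png',cv2.resize(p[240:384,60:260,::-1],None,fx=4,fy=4));W=cloud('side',d)
E
```

```text
(no output)
```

View pics/g2.png

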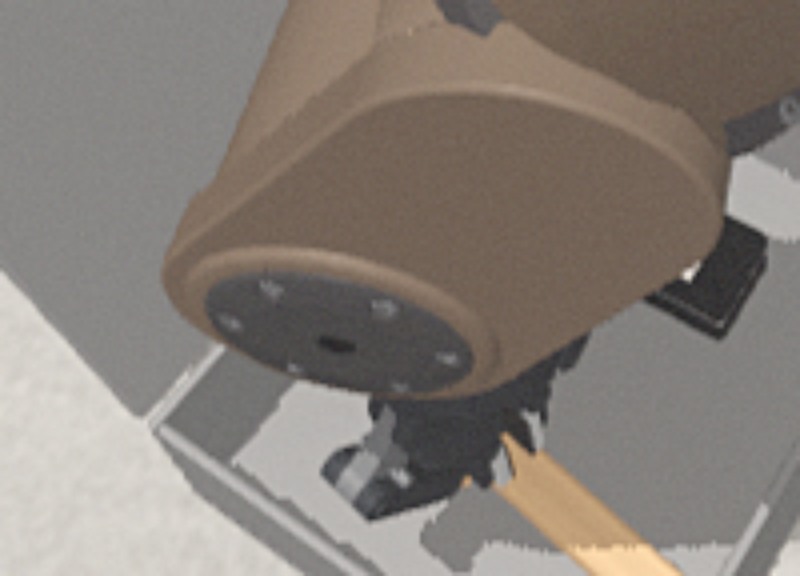

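The crop shows the brush handle running up to under the gripper at (520,470), but the fingers shut on nothing. I'll open, raise and measure again.

Request:
{"fn": "send_rows", "kwargs": {
  "increments": [
    {"tx": 0,"ty": 0,"tz": 50,"rx": 0,"ry": 0,"rz": 0},
    {"tx": 0,"ty": 0,"tz": 50,"rx": 0,"ry": 0,"rz": 0},
    {"tx": 0,"ty": 0,"tz": 50,"rx": 0,"ry": 0,"rz": 0},
    {"tx": 0,"ty": -50,"tz": 0,"rx": 0,"ry": 0,"rz": 0},
    {"tx": 0,"ty": -50,"tz": 0,"rx": 0,"ry": 0,"rz": 0},
    {"tx": 0,"ty": -50,"tz": 0,"rx": 0,"ry": 0,"rz": 0},
    {"tx": 0,"ty": -50,"tz": 0,"rx": 0,"ry": 0,"rz": 0}
  ]
}}

```text
clock: 5.32
position: [0.476, 0.1181, 0.1713]
orientation: [3.142, -0.0, -0.084]
force: [1.1, 0.4, -0.4]
gripper_width: 0.115
grasp_force: 0.0
```

```bash
python3 - <<'E'
from h import *
st();p,d=snap('top');q,e=snap('side');np.savez('t1.npz',p=p,d=d);
cv2.imwrite('pics/g3.png',np.hstack([cv2.resize(p[190:300,80:230,::-1],None,fx=2.6,fy=2.6),cv2.resize(q[220:384,60:260,::-1],(390,286))]))
E
```

```text
{'clock': 5.325, 'position': [0.476, 0.118, 0.171], 'orientation': [3.142, -0.0, -0.084], 'force': [1.105, 0.425, -0.371], 'gripper_width': 0.115, 'grasp_force': 0.0}
```

View pics/g3.png

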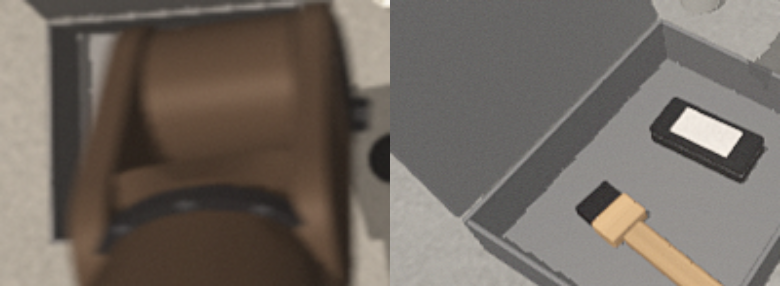

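The side crop shows the brush lying undisturbed with its head at (615,215). The top view is blocked by the arm.

```bash
python3 - <<'E'
from h import *
for i,(q,e) in enumerate([(lambda z:(z['p'],z['d']))(np.load('side0.npz')),snap('side')]):
    W=cloud('side',e);X,Y,Z=W[...,0],W[...,1],W[...,2]
    h=cv2.cvtColor(q,cv2.COLOR_RGB2HSV)
    m=(h[...,1]>100)&(q[...,0]>120)&(X>.37)&(X<.58)&(Y>.28)&(Y<.38)&(Z<.06)
    for x in (.41,.43,.45,.47,.49,.51):
        s=m&(abs(X-x)<.005)
        if s.sum()>3: print(i,x,s.sum(),np.round(1000*np.nanpercentile(Y[s],[2,50,98])),np.round(1000*np.nanpercentile(Z[s],[2,50,80,98])))
    f=(X>.4)&(X<.58)&(Y>.26)&(Y<.38)&(Z<.06)&(h[...,1]<40)
    print('floor',np.round(1000*np.nanpercentile(Z[f],[10,50,90])))
    if i:
        g=(abs(X-.476)<.03)&(abs(Y-.118)<.05)&(Z>.1)&(Z<.3)
        print('hand',g.sum(),np.round(1000*np.nanpercentile(Z[g],[0,.5,2,10,50])))
        g=(abs(X-.476)<.08)&(abs(Y-.118)<.08)&(Z>.12)&(Z<.24)
        for z in range(140,240,10):
            s=g&(abs(Z-z/1000)<.005)
            if s.any():print(z,s.sum(),np.round(1000*np.array([X[s].min(),X[s].max(),Y[s].min(),Y[s].max()])))
E
```

```text
0 0.41 42 [313. 320. 328.] [20. 22. 23. 25.]
0 0.43 65 [312. 324. 332.] [16. 22. 23. 24.]
0 0.45 62 [310. 321. 330.] [18. 22. 23. 24.]
0 0.47 67 [309. 320. 329.] [19. 22. 23. 24.]
0 0.49 101 [298. 319. 336.] [13. 24. 26. 28.]
0 0.51 31 [297. 317. 335.] [19. 25. 26. 27.]
floor [ 3.  5. 20.]
1 0.41 4 [313. 314. 314.] [21. 23. 23. 23.]
1 0.43 15 [311. 331. 332.] [16. 20. 21. 23.]
1 0.45 13 [309. 318. 331.] [19. 20. 22. 22.]
1 0.47 16 [309. 328. 330.] [16. 21. 22. 23.]
1 0.49 52 [300. 322. 337.] [14. 21. 25. 28.]
1 0.51 14 [297. 309. 336.] [22. 25. 26. 27.]
floor [ 3.  5. 21.]
hand 1399 [184. 188. 193. 207. 256.]
180 1 [469. 469. 128. 128.]
190 40 [462. 481. 106. 134.]
200 85 [462. 483.  98. 136.]
210 67 [462. 475.  99. 136.]
220 56 [461. 471. 106. 136.]
230 86 [458. 481.  86. 154.]
```

```bash
python3 - <<'E'
from h import *
q,e=snap('side')
c=robot.camera_params('side');K,R,t=map(np.array,(c['K'],c['R'],c['t']))
a=q[:,:,::-1].copy()
for z,col in((.160,(0,0,255)),(.171,(0,255,0)),(.179,(255,0,0)),(.186,(0,255,255))):
    P=K@(R@np.array([.476,.118,z])+t);u,v=P[:2]/P[2];print(z,u,v);cv2.circle(a,(int(u),int(v)),1,col,-1)
u,v=int(u),int(v);cv2.imwrite('pics/g4.png',cv2.resize(a[v-60:v+60,u-80:u+80],None,fx=5,fy=5,interpolation=0))
E
```

```text
0.16 257.5532921162627 224.0849686640089
0.171 257.75078180119107 220.01159862503445
0.179 257.8975685777199 216.98401337243249
0.186 258.0282546307996 214.28851738579345
```

View pics/g4.png

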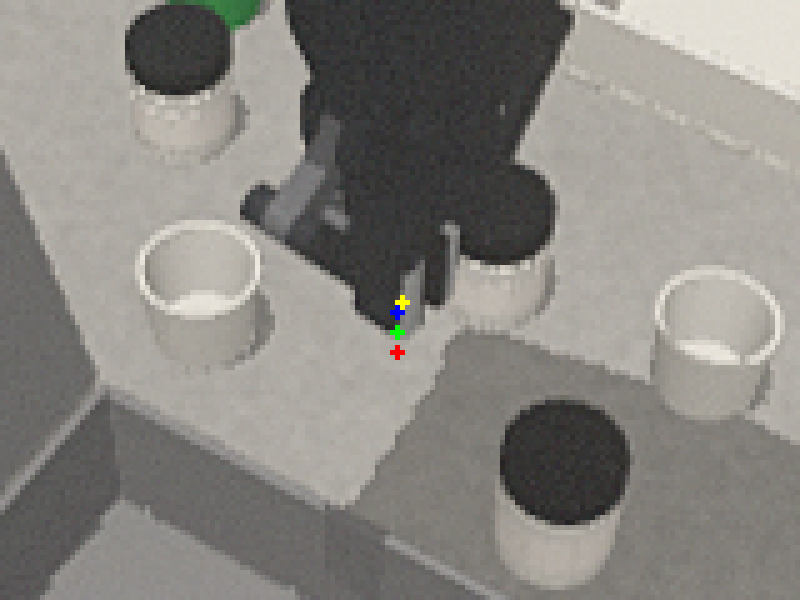

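The projected points show the shut fingertips at about the reported TCP height or a little above it, not 11 mm ahead. So I closed over the top of the handle. I'll go back with a narrower opening and feel for the floor.

Request:
{"fn": "send_rows", "kwargs": {
  "increments": [
    {"tx": 0,"ty": 50,"tz": 0,"rx": 0,"ry": 0,"rz": 0},
    {"tx": 0,"ty": 50,"tz": 0,"rx": 0,"ry": 0,"rz": 0},
    {"tx": 0,"ty": 50,"tz": 0,"rx": 0,"ry": 0,"rz": 0},
    {"tx": 0,"ty": 51,"tz": 0,"rx": 0,"ry": 0,"rz": 0},
    {"tx": -6,"ty": 1,"tz": -50,"rx": 0,"ry": 0,"rz": 0},
    {"tx": 0,"ty": 0,"tz": -50,"rx": 0,"ry": 0,"rz": 0},
    {"tx": 0,"ty": 0,"tz": -40,"rx": 0,"ry": 0,"rz": 0},
    {"tx": 0,"ty": 0,"tz": -10,"rx": 0,"ry": 0,"rz": 0}
  ],
  "grip": 44
}}

```text
clock: 6.52
position: [0.4687, 0.3222, 0.019]
orientation: [3.14, 0.003, -0.083]
force: [-0.9, -0.2, 1.1]
gripper_width: 0.518
grasp_force: 0.0
```

Request:
{"fn": "send_rows", "kwargs": {
  "increments": [
    {"tx": 0,"ty": 0,"tz": -4,"rx": 0,"ry": 0,"rz": 0},
    {"tx": 0,"ty": 0,"tz": 0,"rx": 0,"ry": 0,"rz": 0}
  ]
}}

```text
clock: 6.78
position: [0.4706, 0.3221, 0.0183]
orientation: [-3.141, -0.001, -0.084]
force: [-0.1, -0.3, -0.3]
gripper_width: 0.514
grasp_force: 0.0
```

```bash
python3 - <<'E'
from h import *
q,e=snap('side')
cv2.imwrite('pics/g5.png',cv2.resize(q[284:384,120:260,::-1],None,fx=5,fy=5,interpolation=0))
E
```

```text
(no output)
```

View pics/g5.png

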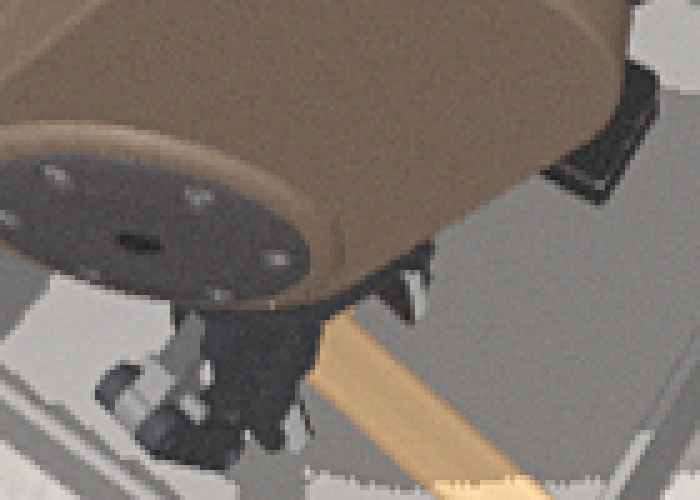

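The fingertips at (265,440) and (405,310) straddle the handle but still sit high. I'll step down, watching the force.

Request:
{"fn": "send_rows", "kwargs": {
  "increments": [
    {"tx": 0,"ty": -1,"tz": -4,"rx": 0,"ry": 0,"rz": 0},
    {"tx": 0,"ty": 0,"tz": -4,"rx": 0,"ry": 0,"rz": 0},
    {"tx": 0,"ty": 0,"tz": 0,"rx": 0,"ry": 0,"rz": 0}
  ]
}}

```text
clock: 7.2
position: [0.4701, 0.3204, 0.009]
orientation: [3.141, 0.0, -0.084]
force: [0.3, -0.1, -0.1]
gripper_width: 0.513
grasp_force: 0.0
```

Request:
{"fn": "send_rows", "kwargs": {
  "increments": [
    {"tx": 0,"ty": 0,"tz": -3,"rx": 0,"ry": 0,"rz": 0},
    {"tx": 0,"ty": 0,"tz": 0,"rx": 0,"ry": 0,"rz": 0}
  ]
}}

```text
clock: 7.45
position: [0.4701, 0.3205, 0.0059]
orientation: [3.141, 0.0, -0.084]
force: [-0.7, 0.2, 0.1]
gripper_width: 0.516
grasp_force: 0.0
```

Request:
{"fn": "send_rows", "kwargs": {
  "increments": [
    {"tx": 0,"ty": 0,"tz": -3,"rx": 0,"ry": 0,"rz": 0},
    {"tx": 0,"ty": 0,"tz": 0,"rx": 0,"ry": 0,"rz": 0}
  ]
}}

```text
clock: 7.7
position: [0.4701, 0.3205, 0.0029]
orientation: [3.141, 0.0, -0.084]
force: [-0.1, 0.5, -0.0]
gripper_width: 0.516
grasp_force: 0.0
```

Request:
{"fn": "send_rows", "kwargs": {
  "increments": [
    {"tx": 0,"ty": 0,"tz": 0,"rx": 0,"ry": 0,"rz": 0},
    {"tx": 0,"ty": 0,"tz": 0,"rx": 0,"ry": 0,"rz": 0},
    {"tx": 0,"ty": 0,"tz": 0,"rx": 0,"ry": 0,"rz": 0},
    {"tx": 0,"ty": 0,"tz": 0,"rx": 0,"ry": 0,"rz": 0}
  ],
  "grip": 10
}}

```text
clock: 8.2
position: [0.4703, 0.3206, 0.0034]
orientation: [-3.141, -0.0, -0.084]
force: [-1.1, -1.3, 5.0]
gripper_width: 0.228
grasp_force: 59.1
```

Request:
{"fn": "send_rows", "kwargs": {
  "increments": [
    {"tx": 0,"ty": 0,"tz": 20,"rx": 0,"ry": 0,"rz": 0},
    {"tx": 0,"ty": 0,"tz": 50,"rx": 0,"ry": 0,"rz": 0},
    {"tx": 0,"ty": 0,"tz": 50,"rx": 0,"ry": 0,"rz": 0},
    {"tx": 0,"ty": -20,"tz": 40,"rx": 0,"ry": 0,"rz": 0},
    {"tx": 12,"ty": -48,"tz": 0,"rx": 0,"ry": 0,"rz": 1.2},
    {"tx": 12,"ty": -48,"tz": 0,"rx": 0,"ry": 0,"rz": 1},
    {"tx": 12,"ty": -48,"tz": 0,"rx": 0,"ry": 0,"rz": 1},
    {"tx": 12,"ty": -48,"tz": 0,"rx": 0,"ry": 0,"rz": 1}
  ]
}}

```text
clock: 9.2
position: [0.5183, 0.107, 0.163]
orientation: [3.141, 0.0, -0.01]
force: [0.6, 0.9, -0.7]
gripper_width: 0.235
grasp_force: 59.0
```

Request:
{"fn": "send_rows", "kwargs": {
  "increments": [
    {"tx": 12,"ty": -48,"tz": 0,"rx": 0,"ry": 0,"rz": 1},
    {"tx": 0,"ty": -48,"tz": 0,"rx": 0,"ry": 0,"rz": 1},
    {"tx": 0,"ty": -48,"tz": 0,"rx": 0,"ry": 0,"rz": 0},
    {"tx": -12,"ty": -48,"tz": 0,"rx": 0,"ry": 0,"rz": 0},
    {"tx": -12,"ty": -48,"tz": 0,"rx": 0,"ry": 0,"rz": 0},
    {"tx": -12,"ty": -48,"tz": 0,"rx": 0,"ry": 0,"rz": 0},
    {"tx": -12,"ty": -48,"tz": 0,"rx": 0,"ry": 0,"rz": 0},
    {"tx": 0,"ty": 0,"tz": 0,"rx": 0,"ry": 0,"rz": 0}
  ]
}}

```text
clock: 10.2
position: [0.4813, -0.2301, 0.1628]
orientation: [3.141, 0.0, 0.02]
force: [-0.8, 0.7, -0.8]
gripper_width: 0.231
grasp_force: 59.0
```

Request:
{"fn": "send_rows", "kwargs": {
  "increments": [
    {"tx": 0,"ty": 2,"tz": -50,"rx": 0,"ry": 0,"rz": 0},
    {"tx": 0,"ty": 0,"tz": -50,"rx": 0,"ry": 0,"rz": 0},
    {"tx": 0,"ty": 0,"tz": -30,"rx": 0,"ry": 0,"rz": 0},
    {"tx": 0,"ty": 0,"tz": -15,"rx": 0,"ry": 0,"rz": 0},
    {"tx": 0,"ty": 0,"tz": -8,"rx": 0,"ry": 0,"rz": 0},
    {"tx": 0,"ty": 0,"tz": -4,"rx": 0,"ry": 0,"rz": 0},
    {"tx": 0,"ty": 0,"tz": 0,"rx": 0,"ry": 0,"rz": 0}
  ]
}}

```text
clock: 11.08
position: [0.4825, -0.2255, 0.0067]
orientation: [3.141, -0.001, 0.024]
force: [0.7, 0.4, -0.8]
gripper_width: 0.231
grasp_force: 59.0
```

Request:
{"fn": "send_rows", "kwargs": {
  "increments": [
    {"tx": 0,"ty": 0,"tz": -1,"rx": 0,"ry": 0,"rz": 0},
    {"tx": 0,"ty": 0,"tz": 0,"rx": 0,"ry": 0,"rz": 0}
  ]
}}

```text
clock: 11.32
position: [0.4823, -0.2255, 0.0055]
orientation: [3.141, -0.001, 0.024]
force: [0.5, 0.7, 0.2]
gripper_width: 0.227
grasp_force: 59.0
```

Request:
{"fn": "send_rows", "kwargs": {
  "increments": [
    {"tx": 0,"ty": 0,"tz": 0,"rx": 0,"ry": 0,"rz": 0},
    {"tx": 0,"ty": 0,"tz": 0,"rx": 0,"ry": 0,"rz": 0},
    {"tx": 0,"ty": 0,"tz": 0,"rx": 0,"ry": 0,"rz": 0},
    {"tx": 0,"ty": 0,"tz": 10,"rx": 0,"ry": 0,"rz": 0},
    {"tx": 0,"ty": 0,"tz": 50,"rx": 0,"ry": 0,"rz": 0},
    {"tx": 0,"ty": 0,"tz": 50,"rx": 0,"ry": 0,"rz": 0},
    {"tx": 0,"ty": 0,"tz": 50,"rx": 0,"ry": 0,"rz": 0}
  ],
  "grip": 44
}}

```text
clock: 12.2
position: [0.4819, -0.2253, 0.1674]
orientation: [3.141, -0.0, 0.024]
force: [-0.1, 0.3, -0.8]
gripper_width: 0.517
grasp_force: 0.0
```

Request:
{"fn": "send_rows", "kwargs": {
  "increments": [
    {"tx": 12,"ty": 50,"tz": 0,"rx": 0,"ry": 0,"rz": 1},
    {"tx": 12,"ty": 50,"tz": 0,"rx": 0,"ry": 0,"rz": 1},
    {"tx": 12,"ty": 50,"tz": 0,"rx": 0,"ry": 0,"rz": 1},
    {"tx": 0,"ty": 50,"tz": 0,"rx": 0,"ry": 0,"rz": 1},
    {"tx": 0,"ty": 50,"tz": 0,"rx": 0,"ry": 0,"rz": 0.5},
    {"tx": -9,"ty": 50,"tz": 0,"rx": 0,"ry": 0,"rz": 0},
    {"tx": -9,"ty": 50,"tz": 0,"rx": 0,"ry": 0,"rz": 0},
    {"tx": -10,"ty": 50,"tz": 0,"rx": 0,"ry": 0,"rz": 0}
  ],
  "grip": 62
}}

```text
clock: 13.2
position: [0.4897, 0.1762, 0.1659]
orientation: [-3.142, -0.001, 0.103]
force: [0.9, -0.1, 0.5]
gripper_width: 0.725
grasp_force: 0.0
```

Request:
{"fn": "send_rows", "kwargs": {
  "increments": [
    {"tx": 0,"ty": 34,"tz": 0,"rx": 0,"ry": 0,"rz": 0},
    {"tx": 0,"ty": 0,"tz": -50,"rx": 0,"ry": 0,"rz": 0},
    {"tx": 0,"ty": 0,"tz": -50,"rx": 0,"ry": 0,"rz": 0},
    {"tx": 0,"ty": 0,"tz": -30,"rx": 0,"ry": 0,"rz": 0},
    {"tx": 0,"ty": 0,"tz": -10,"rx": 0,"ry": 0,"rz": 0},
    {"tx": 0,"ty": 0,"tz": -10,"rx": 0,"ry": 0,"rz": 0},
    {"tx": 0,"ty": 0,"tz": 0,"rx": 0,"ry": 0,"rz": 0}
  ]
}}

```text
clock: 14.08
position: [0.4904, 0.2086, 0.0155]
orientation: [-3.142, -0.001, 0.103]
force: [0.3, 0.2, 0.3]
gripper_width: 0.723
grasp_force: 0.0
```

Request:
{"fn": "send_rows", "kwargs": {
  "increments": [
    {"tx": 0,"ty": 0,"tz": -5,"rx": 0,"ry": 0,"rz": 0},
    {"tx": 0,"ty": 0,"tz": -4,"rx": 0,"ry": 0,"rz": 0},
    {"tx": 0,"ty": 0,"tz": 0,"rx": 0,"ry": 0,"rz": 0}
  ]
}}

```text
clock: 14.45
position: [0.4901, 0.2086, 0.0061]
orientation: [3.141, 0.0, 0.103]
force: [-0.0, -0.2, 0.2]
gripper_width: 0.727
grasp_force: 0.0
```

Request:
{"fn": "send_rows", "kwargs": {
  "increments": [
    {"tx": 0,"ty": 0,"tz": 0,"rx": 0,"ry": 0,"rz": 0},
    {"tx": 0,"ty": 0,"tz": 0,"rx": 0,"ry": 0,"rz": 0},
    {"tx": 0,"ty": 0,"tz": 0,"rx": 0,"ry": 0,"rz": 0},
    {"tx": 0,"ty": 0,"tz": 0,"rx": 0,"ry": 0,"rz": 0}
  ],
  "grip": 30
}}

```text
clock: 14.95
position: [0.4903, 0.2086, 0.0066]
orientation: [-3.142, -0.0, 0.103]
force: [-1.2, 0.6, 5.2]
gripper_width: 0.499
grasp_force: 61.7
```

Request:
{"fn": "send_rows", "kwargs": {
  "increments": [
    {"tx": 0,"ty": 0,"tz": 20,"rx": 0,"ry": 0,"rz": 0},
    {"tx": 0,"ty": 0,"tz": 50,"rx": 0,"ry": 0,"rz": 0},
    {"tx": 0,"ty": 0,"tz": 50,"rx": 0,"ry": 0,"rz": 0},
    {"tx": 0,"ty": -20,"tz": 40,"rx": 0,"ry": 0,"rz": 0},
    {"tx": 10,"ty": -49,"tz": 0,"rx": 0,"ry": 0,"rz": -1},
    {"tx": 10,"ty": -49,"tz": 0,"rx": 0,"ry": 0,"rz": -1},
    {"tx": 10,"ty": -49,"tz": 0,"rx": 0,"ry": 0,"rz": -1},
    {"tx": 10,"ty": -49,"tz": 0,"rx": 0,"ry": 0,"rz": -1}
  ]
}}

```text
clock: 15.95
position: [0.5302, -0.009, 0.1662]
orientation: [3.142, 0.0, 0.032]
force: [0.6, 0.8, -1.1]
gripper_width: 0.497
grasp_force: 61.6
```

Request:
{"fn": "send_rows", "kwargs": {
  "increments": [
    {"tx": 0,"ty": -49,"tz": 0,"rx": 0,"ry": 0,"rz": -0.5},
    {"tx": 0,"ty": -49,"tz": 0,"rx": 0,"ry": 0,"rz": 0},
    {"tx": -10,"ty": -49,"tz": 0,"rx": 0,"ry": 0,"rz": 0},
    {"tx": -10,"ty": -49,"tz": 0,"rx": 0,"ry": 0,"rz": 0},
    {"tx": -10,"ty": -49,"tz": 0,"rx": 0,"ry": 0,"rz": 0},
    {"tx": -20,"ty": -50,"tz": 0,"rx": 0,"ry": 0,"rz": 0},
    {"tx": 0,"ty": 0,"tz": 0,"rx": 0,"ry": 0,"rz": 0}
  ]
}}

```text
clock: 16.82
position: [0.4788, -0.3052, 0.1658]
orientation: [3.141, 0.0, 0.02]
force: [0.4, -0.0, -0.7]
gripper_width: 0.497
grasp_force: 61.7
```

```bash
python3 - <<'E'
from h import *
st();q,e=snap('side');cv2.imwrite('pics/g6.png',q[:,:,::-1])
for a in jars(*snap('top')):print(a)
E
```

```text
{'clock': 16.825, 'position': [0.479, -0.305, 0.166], 'orientation': [3.141, 0.0, 0.02], 'force': [0.388, -0.005, -0.683], 'gripper_width': 0.497, 'grasp_force': 61.66}
([703.0, -40.0, 60.0, 40.0, 38.0, 8.0], [265.0, 151.0], 218)
([613.0, -54.0, 62.0, 39.0, 37.0, 6.0], [271.0, 183.0], 211)
([473.0, 390.0, 59.0, 192.0, 12.0, 16.0], [102.0, 242.0], 166)
([530.0, -42.0, 61.0, 34.0, 35.0, 6.0], [269.0, 213.0], 93)
```

View pics/g6.png

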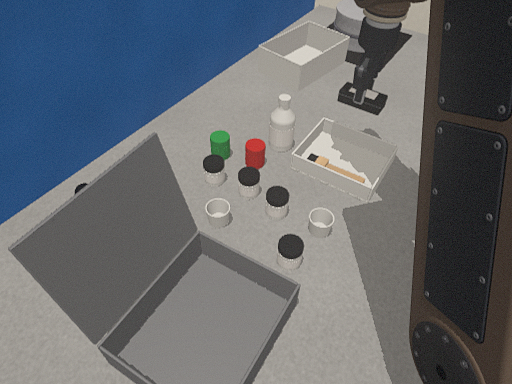

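The case is empty, the brush lies in the tray at (335,168), and the slide box is held above at (362,98). I'll lower it.

Request:
{"fn": "send_rows", "kwargs": {
  "increments": [
    {"tx": 1,"ty": 1,"tz": -50,"rx": 0,"ry": 0,"rz": 0},
    {"tx": 0,"ty": 0,"tz": -50,"rx": 0,"ry": 0,"rz": 0},
    {"tx": 0,"ty": 0,"tz": -30,"rx": 0,"ry": 0,"rz": 0},
    {"tx": 0,"ty": 0,"tz": -15,"rx": 0,"ry": 0,"rz": 0},
    {"tx": 0,"ty": 0,"tz": -8,"rx": 0,"ry": 0,"rz": 0},
    {"tx": 0,"ty": 0,"tz": -4,"rx": 0,"ry": 0,"rz": 0},
    {"tx": 0,"ty": 0,"tz": 0,"rx": 0,"ry": 0,"rz": 0}
  ]
}}

```text
clock: 17.8
position: [0.4814, -0.3016, 0.0097]
orientation: [3.141, -0.001, 0.024]
force: [-0.4, -0.3, -1.8]
gripper_width: 0.5
grasp_force: 61.6
```

Request:
{"fn": "send_rows", "kwargs": {
  "increments": [
    {"tx": 0,"ty": 0,"tz": -1,"rx": 0,"ry": 0,"rz": 0},
    {"tx": 0,"ty": 0,"tz": 0,"rx": 0,"ry": 0,"rz": 0}
  ]
}}

```text
clock: 18.05
position: [0.4813, -0.3016, 0.0085]
orientation: [3.141, -0.0, 0.024]
force: [0.1, 0.6, -2.0]
gripper_width: 0.499
grasp_force: 61.6
```

Request:
{"fn": "send_rows", "kwargs": {
  "increments": [
    {"tx": 0,"ty": 0,"tz": 0,"rx": 0,"ry": 0,"rz": 0},
    {"tx": 0,"ty": 0,"tz": 0,"rx": 0,"ry": 0,"rz": 0},
    {"tx": 0,"ty": 0,"tz": 0,"rx": 0,"ry": 0,"rz": 0},
    {"tx": 0,"ty": 0,"tz": 10,"rx": 0,"ry": 0,"rz": 0},
    {"tx": 0,"ty": 0,"tz": 50,"rx": 0,"ry": 0,"rz": 0},
    {"tx": 0,"ty": 0,"tz": 50,"rx": 0,"ry": 0,"rz": 0},
    {"tx": 0,"ty": 0,"tz": 50,"rx": 0,"ry": 0,"rz": 0}
  ],
  "grip": 56
}}

```text
clock: 18.92
position: [0.481, -0.3013, 0.1705]
orientation: [3.141, -0.0, 0.024]
force: [0.1, -0.1, -1.0]
gripper_width: 0.655
grasp_force: 0.0
```

```bash
python3 - <<'E'
from h import *
st();p,d=snap('top');W=cloud('top',d);np.savez('t2.npz',p=p,d=d)
for a in jars(p,d):print(a)
q,e=snap('side');W=cloud('side',e);X,Y,Z=np.moveaxis(W,2,0)
m=(abs(X-.477)<.098)&(abs(Y+.273)<.083)&(Z>.013)&(Z<.12)
k,l,s,c=cv2.connectedComponentsWithStats(m.astype(np.uint8))
for i in range(1,k):
    if s[i,4]>30:
        r=cv2.minAreaRect((W[l==i][:,:2]*1000).astype(np.float32));print(s[i,4],np.round(r[0]),np.round(r[1]),round(r[2]),np.round(1000*np.percentile(Z[l==i],[5,50,95])))
E
```

```text
{'clock': 18.925, 'position': [0.481, -0.301, 0.17], 'orientation': [3.141, -0.0, 0.024], 'force': [0.133, -0.141, -0.981], 'gripper_width': 0.655, 'grasp_force': 0.0}
([703.0, -40.0, 61.0, 40.0, 38.0, 8.0], [265.0, 151.0], 218)
([613.0, -54.0, 61.0, 39.0, 37.0, 7.0], [271.0, 183.0], 211)
([530.0, -41.0, 62.0, 35.0, 36.0, 5.0], [269.0, 213.0], 103)
([459.0, 390.0, 58.0, 168.0, 10.0, 16.0], [102.0, 249.0], 147)
242 [ 573. -274.] [166.  24.] 83 [15. 34. 49.]
712 [ 478. -299.] [100.  48.] 1 [16. 35. 38.]
374 [ 466. -223.] [ 46. 162.] 82 [20. 23. 27.]
```

Both tools lie flat in the tray: box at 478,-299 and brush at 466,-223, well below the rim. On to the jars, starting with the one at (528,-41).

Request:
{"fn": "send_rows", "kwargs": {
  "increments": [
    {"tx": 10,"ty": 50,"tz": 0,"rx": 0,"ry": 0,"rz": 0},
    {"tx": 10,"ty": 50,"tz": 0,"rx": 0,"ry": 0,"rz": 0},
    {"tx": 10,"ty": 50,"tz": 0,"rx": 0,"ry": 0,"rz": 0},
    {"tx": 10,"ty": 50,"tz": 0,"rx": 0,"ry": 0,"rz": 0},
    {"tx": 7,"ty": 50,"tz": 0,"rx": 0,"ry": 0,"rz": 0},
    {"tx": 0,"ty": 10,"tz": -50,"rx": 0,"ry": 0,"rz": 0},
    {"tx": 0,"ty": 0,"tz": -40,"rx": 0,"ry": 0,"rz": 0},
    {"tx": 0,"ty": 0,"tz": 0,"rx": 0,"ry": 0,"rz": 0}
  ],
  "grip": 72
}}

```text
clock: 20.02
position: [0.5267, -0.041, 0.0761]
orientation: [-3.141, 0.005, 0.024]
force: [0.4, 0.9, 0.8]
gripper_width: 0.843
grasp_force: 0.0
```

Request:
{"fn": "send_rows", "kwargs": {
  "increments": [
    {"tx": 0,"ty": 0,"tz": -25,"rx": 0,"ry": 0,"rz": 0},
    {"tx": 0,"ty": 0,"tz": -20,"rx": 0,"ry": 0,"rz": 0},
    {"tx": 0,"ty": 0,"tz": -10,"rx": 0,"ry": 0,"rz": 0},
    {"tx": 0,"ty": 0,"tz": 0,"rx": 0,"ry": 0,"rz": 0}
  ]
}}

```text
clock: 20.52
position: [0.5284, -0.0417, 0.0237]
orientation: [3.141, -0.0, 0.024]
force: [-0.1, -0.5, 1.1]
gripper_width: 0.839
grasp_force: 0.0
```

Request:
{"fn": "send_rows", "kwargs": {
  "increments": [
    {"tx": 0,"ty": 0,"tz": 0,"rx": 0,"ry": 0,"rz": 0},
    {"tx": 0,"ty": 0,"tz": 0,"rx": 0,"ry": 0,"rz": 0},
    {"tx": 0,"ty": 0,"tz": 0,"rx": 0,"ry": 0,"rz": 0},
    {"tx": 0,"ty": 0,"tz": 0,"rx": 0,"ry": 0,"rz": 0}
  ],
  "grip": 40
}}

```text
clock: 21.02
position: [0.5287, -0.0416, 0.0244]
orientation: [3.141, -0.002, 0.024]
force: [-1.5, -0.5, 8.5]
gripper_width: 0.561
grasp_force: 60.8
```

Request:
{"fn": "send_rows", "kwargs": {
  "increments": [
    {"tx": 0,"ty": 0,"tz": 30,"rx": 0,"ry": 0,"rz": 0},
    {"tx": 0,"ty": 0,"tz": 50,"rx": 0,"ry": 0,"rz": 0},
    {"tx": 0,"ty": 20,"tz": 50,"rx": 0,"ry": 0,"rz": 0},
    {"tx": 0,"ty": 50,"tz": 0,"rx": 0,"ry": 0,"rz": 0},
    {"tx": 0,"ty": 50,"tz": 0,"rx": 0,"ry": 0,"rz": 0},
    {"tx": 0,"ty": 50,"tz": 0,"rx": 0,"ry": 0,"rz": 0},
    {"tx": -10,"ty": 50,"tz": 0,"rx": 0,"ry": 0,"rz": 0},
    {"tx": -10,"ty": 50,"tz": 0,"rx": 0,"ry": 0,"rz": 0}
  ]
}}

```text
clock: 22.02
position: [0.5077, 0.2302, 0.1538]
orientation: [-3.142, -0.001, 0.024]
force: [-0.1, 0.4, -2.2]
gripper_width: 0.564
grasp_force: 62.4
```

Request:
{"fn": "send_rows", "kwargs": {
  "increments": [
    {"tx": 0,"ty": 50,"tz": 0,"rx": 0,"ry": 0,"rz": 0},
    {"tx": 0,"ty": 40,"tz": 0,"rx": 0,"ry": 0,"rz": 0},
    {"tx": 0,"ty": 15,"tz": -20,"rx": 0,"ry": 0,"rz": 0},
    {"tx": 0,"ty": 0,"tz": -45,"rx": 0,"ry": 0,"rz": 0},
    {"tx": 0,"ty": 0,"tz": -30,"rx": 0,"ry": 0,"rz": 0},
    {"tx": 0,"ty": 0,"tz": -18,"rx": 0,"ry": 0,"rz": 0},
    {"tx": 0,"ty": 0,"tz": -7,"rx": 0,"ry": 0,"rz": 0},
    {"tx": 0,"ty": 0,"tz": 0,"rx": 0,"ry": 0,"rz": 0}
  ]
}}

```text
clock: 23.02
position: [0.5084, 0.3334, 0.0334]
orientation: [3.142, -0.0, 0.024]
force: [-0.3, -0.2, -1.5]
gripper_width: 0.563
grasp_force: 62.4
```

Request:
{"fn": "send_rows", "kwargs": {
  "increments": [
    {"tx": 0,"ty": 0,"tz": -2,"rx": 0,"ry": 0,"rz": 0},
    {"tx": 0,"ty": 0,"tz": -1.5,"rx": 0,"ry": 0,"rz": 0},
    {"tx": 0,"ty": 0,"tz": 0,"rx": 0,"ry": 0,"rz": 0}
  ]
}}

```text
clock: 23.4
position: [0.5082, 0.3336, 0.0299]
orientation: [-3.141, -0.0, 0.024]
force: [-0.1, -0.4, -1.0]
gripper_width: 0.57
grasp_force: 62.4
```

Request:
{"fn": "send_rows", "kwargs": {
  "increments": [
    {"tx": 0,"ty": 0,"tz": -0.8,"rx": 0,"ry": 0,"rz": 0},
    {"tx": 0,"ty": 0,"tz": 0,"rx": 0,"ry": 0,"rz": 0}
  ]
}}

```text
clock: 23.65
position: [0.5083, 0.3337, 0.0295]
orientation: [-3.141, -0.001, 0.024]
force: [-1.6, -0.6, 5.7]
gripper_width: 0.565
grasp_force: 63.3
```

Request:
{"fn": "send_rows", "kwargs": {
  "increments": [
    {"tx": 0,"ty": 0,"tz": 0,"rx": 0,"ry": 0,"rz": 0},
    {"tx": 0,"ty": 0,"tz": 0,"rx": 0,"ry": 0,"rz": 0},
    {"tx": 0,"ty": 0,"tz": 0,"rx": 0,"ry": 0,"rz": 0},
    {"tx": 0,"ty": 0,"tz": 15,"rx": 0,"ry": 0,"rz": 0},
    {"tx": 0,"ty": 0,"tz": 50,"rx": 0,"ry": 0,"rz": 0},
    {"tx": 0,"ty": 0,"tz": 50,"rx": 0,"ry": 0,"rz": 0},
    {"tx": 0,"ty": -50,"tz": 15,"rx": 0,"ry": 0,"rz": 0},
    {"tx": 0,"ty": -50,"tz": 0,"rx": 0,"ry": 0,"rz": 0}
  ],
  "grip": 68
}}

```text
clock: 24.65
position: [0.5085, 0.2329, 0.1614]
orientation: [-3.141, -0.004, 0.025]
force: [1.0, 0.4, -0.0]
gripper_width: 0.794
grasp_force: 0.0
```

```bash
cat > look.py <<'E'
from h import *
st()
for n in('top','side'):
    p,d=snap(n);print(n)
    for a in jars(p,d,n,.045,.078):
        if max(a[0][3:5])<60: print(a[0],a[2])
E
python3 look.py
```

```text
{'clock': 24.65, 'position': [0.508, 0.233, 0.161], 'orientation': [-3.141, -0.004, 0.025], 'force': [0.984, 0.448, -0.011], 'gripper_width': 0.794, 'grasp_force': 0.0}
top
[703.0, -40.0, 61.0, 41.0, 38.0, 8.0] 217
[582.0, -63.0, 62.0, 40.0, 37.0, 7.0] 190
[439.0, 56.0, 62.0, 38.0, 39.0, 6.0] 153
side
[506.0, 336.0, 64.0, 45.0, 43.0, 10.0] 557
```

Jar 2 got knocked, from (613,-54) to (582,-63). The first jar stands in the case. Next is the jar at (439,55).

Request:
{"fn": "send_rows", "kwargs": {
  "increments": [
    {"tx": -19,"ty": -50,"tz": 0,"rx": 0,"ry": 0,"rz": 0},
    {"tx": -20,"ty": -50,"tz": 0,"rx": 0,"ry": 0,"rz": 0},
    {"tx": -20,"ty": -50,"tz": 0,"rx": 0,"ry": 0,"rz": 0},
    {"tx": -10,"ty": -27,"tz": -20,"rx": 0,"ry": 0,"rz": 0},
    {"tx": 0,"ty": 0,"tz": -50,"rx": 0,"ry": 0,"rz": 0},
    {"tx": 0,"ty": 0,"tz": 0,"rx": 0,"ry": 0,"rz": 0}
  ],
  "grip": 74
}}

```text
clock: 25.5
position: [0.4381, 0.0566, 0.0875]
orientation: [-3.141, 0.005, 0.024]
force: [0.2, -0.4, -0.0]
gripper_width: 0.864
grasp_force: 0.0
```

Request:
{"fn": "send_rows", "kwargs": {
  "increments": [
    {"tx": 0,"ty": 0,"tz": -30,"rx": 0,"ry": 0,"rz": 0},
    {"tx": 0,"ty": 0,"tz": -25,"rx": 0,"ry": 0,"rz": 0},
    {"tx": 0,"ty": 0,"tz": -11,"rx": 0,"ry": 0,"rz": 0},
    {"tx": 0,"ty": 0,"tz": 0,"rx": 0,"ry": 0,"rz": 0}
  ]
}}

```text
clock: 26.0
position: [0.4396, 0.0569, 0.0234]
orientation: [3.142, -0.0, 0.025]
force: [-0.9, -0.3, 0.1]
gripper_width: 0.87
grasp_force: 0.0
```

Request:
{"fn": "send_rows", "kwargs": {
  "increments": [
    {"tx": 0,"ty": 0,"tz": 0,"rx": 0,"ry": 0,"rz": 0},
    {"tx": 0,"ty": 0,"tz": 0,"rx": 0,"ry": 0,"rz": 0},
    {"tx": 0,"ty": 0,"tz": 0,"rx": 0,"ry": 0,"rz": 0},
    {"tx": 0,"ty": 0,"tz": 0,"rx": 0,"ry": 0,"rz": 0}
  ],
  "grip": 40
}}

```text
clock: 26.5
position: [0.4397, 0.0567, 0.0242]
orientation: [3.141, -0.002, 0.024]
force: [-1.6, 1.7, 11.3]
gripper_width: 0.566
grasp_force: 59.9
```

Request:
{"fn": "send_rows", "kwargs": {
  "increments": [
    {"tx": 0,"ty": 0,"tz": 30,"rx": 0,"ry": 0,"rz": 0},
    {"tx": 0,"ty": 0,"tz": 50,"rx": 0,"ry": 0,"rz": 0},
    {"tx": 0,"ty": 21,"tz": 50,"rx": 0,"ry": 0,"rz": 0},
    {"tx": 0,"ty": 50,"tz": 0,"rx": 0,"ry": 0,"rz": 0},
    {"tx": 0,"ty": 50,"tz": 0,"rx": 0,"ry": 0,"rz": 0},
    {"tx": 0,"ty": 50,"tz": 0,"rx": 0,"ry": 0,"rz": 0},
    {"tx": -6,"ty": 50,"tz": 0,"rx": 0,"ry": 0,"rz": 0},
    {"tx": 0,"ty": 35,"tz": 0,"rx": 0,"ry": 0,"rz": 0}
  ]
}}

```text
clock: 27.5
position: [0.4324, 0.3145, 0.1536]
orientation: [-3.141, -0.0, 0.025]
force: [0.3, -0.6, -1.0]
gripper_width: 0.569
grasp_force: 62.5
```

Request:
{"fn": "send_rows", "kwargs": {
  "increments": [
    {"tx": 0,"ty": 15,"tz": -20,"rx": 0,"ry": 0,"rz": 0},
    {"tx": 0,"ty": 0,"tz": -45,"rx": 0,"ry": 0,"rz": 0},
    {"tx": 0,"ty": 0,"tz": -30,"rx": 0,"ry": 0,"rz": 0},
    {"tx": 0,"ty": 0,"tz": -18,"rx": 0,"ry": 0,"rz": 0},
    {"tx": 0,"ty": 0,"tz": -7,"rx": 0,"ry": 0,"rz": 0},
    {"tx": 0,"ty": 0,"tz": -3,"rx": 0,"ry": 0,"rz": 0},
    {"tx": 0,"ty": 0,"tz": 0,"rx": 0,"ry": 0,"rz": 0}
  ]
}}

```text
clock: 28.38
position: [0.4334, 0.3277, 0.0305]
orientation: [-3.141, -0.001, 0.024]
force: [0.2, -0.5, -0.7]
gripper_width: 0.566
grasp_force: 62.5
```

Request:
{"fn": "send_rows", "kwargs": {
  "increments": [
    {"tx": 0,"ty": 0,"tz": -1,"rx": 0,"ry": 0,"rz": 0},
    {"tx": 0,"ty": 0,"tz": 0,"rx": 0,"ry": 0,"rz": 0}
  ]
}}

```text
clock: 28.62
position: [0.4333, 0.3277, 0.0293]
orientation: [-3.141, -0.001, 0.024]
force: [-0.1, 0.4, 2.3]
gripper_width: 0.567
grasp_force: 62.7
```

Request:
{"fn": "send_rows", "kwargs": {
  "increments": [
    {"tx": 0,"ty": 0,"tz": 0,"rx": 0,"ry": 0,"rz": 0},
    {"tx": 0,"ty": 0,"tz": 0,"rx": 0,"ry": 0,"rz": 0},
    {"tx": 0,"ty": 0,"tz": 0,"rx": 0,"ry": 0,"rz": 0},
    {"tx": 0,"ty": 0,"tz": 15,"rx": 0,"ry": 0,"rz": 0},
    {"tx": 0,"ty": 0,"tz": 50,"rx": 0,"ry": 0,"rz": 0},
    {"tx": 0,"ty": 0,"tz": 50,"rx": 0,"ry": 0,"rz": 0},
    {"tx": 20,"ty": -50,"tz": 15,"rx": 0,"ry": 0,"rz": 0},
    {"tx": 20,"ty": -50,"tz": 0,"rx": 0,"ry": 0,"rz": 0}
  ],
  "grip": 68
}}

```text
clock: 29.62
position: [0.4739, 0.2269, 0.1615]
orientation: [-3.141, -0.004, 0.026]
force: [1.7, 0.7, 0.0]
gripper_width: 0.799
grasp_force: 0.0
```

```bash
python3 look.py
```

```text
{'clock': 29.625, 'position': [0.474, 0.227, 0.161], 'orientation': [-3.141, -0.004, 0.026], 'force': [1.653, 0.684, 0.024], 'gripper_width': 0.799, 'grasp_force': 0.0}
top
[703.0, -40.0, 60.0, 40.0, 38.0, 8.0] 217
[582.0, -63.0, 62.0, 39.0, 37.0, 5.0] 198
side
[506.0, 335.0, 63.0, 46.0, 45.0, 10.0] 312
[442.0, 331.0, 66.0, 26.0, 44.0, 5.0] 88
```

Request:
{"fn": "send_rows", "kwargs": {
  "increments": [
    {"tx": 10,"ty": -50,"tz": 0,"rx": 0,"ry": 0,"rz": 0},
    {"tx": 15,"ty": -50,"tz": 0,"rx": 0,"ry": 0,"rz": 0},
    {"tx": 20,"ty": -50,"tz": 0,"rx": 0,"ry": 0,"rz": 0},
    {"tx": 20,"ty": -50,"tz": 0,"rx": 0,"ry": 0,"rz": 0},
    {"tx": 25,"ty": -50,"tz": 0,"rx": 0,"ry": 0,"rz": 0},
    {"tx": 18,"ty": -40,"tz": -30,"rx": 0,"ry": 0,"rz": 0},
    {"tx": 0,"ty": 0,"tz": -40,"rx": 0,"ry": 0,"rz": 0},
    {"tx": 0,"ty": 0,"tz": 0,"rx": 0,"ry": 0,"rz": 0}
  ],
  "grip": 74
}}

```text
clock: 30.72
position: [0.5799, -0.0622, 0.0873]
orientation: [-3.14, 0.005, 0.024]
force: [-0.1, -0.1, 0.6]
gripper_width: 0.868
grasp_force: 0.0
```

Request:
{"fn": "send_rows", "kwargs": {
  "increments": [
    {"tx": 0,"ty": 0,"tz": -30,"rx": 0,"ry": 0,"rz": 0},
    {"tx": 0,"ty": 0,"tz": -25,"rx": 0,"ry": 0,"rz": 0},
    {"tx": 0,"ty": 0,"tz": -11,"rx": 0,"ry": 0,"rz": 0},
    {"tx": 0,"ty": 0,"tz": 0,"rx": 0,"ry": 0,"rz": 0}
  ]
}}

```text
clock: 31.22
position: [0.5815, -0.062, 0.0237]
orientation: [3.141, -0.0, 0.025]
force: [-0.5, 0.2, 0.2]
gripper_width: 0.862
grasp_force: 0.0
```

Request:
{"fn": "send_rows", "kwargs": {
  "increments": [
    {"tx": 0,"ty": 0,"tz": 0,"rx": 0,"ry": 0,"rz": 0},
    {"tx": 0,"ty": 0,"tz": 0,"rx": 0,"ry": 0,"rz": 0},
    {"tx": 0,"ty": 0,"tz": 0,"rx": 0,"ry": 0,"rz": 0},
    {"tx": 0,"ty": 0,"tz": 0,"rx": 0,"ry": 0,"rz": 0}
  ],
  "grip": 40
}}

```text
clock: 31.72
position: [0.5818, -0.0625, 0.0245]
orientation: [3.141, -0.002, 0.024]
force: [-0.8, 1.3, 8.6]
gripper_width: 0.565
grasp_force: 61.2
```

Request:
{"fn": "send_rows", "kwargs": {
  "increments": [
    {"tx": 0,"ty": 0,"tz": 30,"rx": 0,"ry": 0,"rz": 0},
    {"tx": 0,"ty": 0,"tz": 50,"rx": 0,"ry": 0,"rz": 0},
    {"tx": -15,"ty": 15,"tz": 50,"rx": 0,"ry": 0,"rz": 0},
    {"tx": -20,"ty": 50,"tz": 0,"rx": 0,"ry": 0,"rz": 0},
    {"tx": -20,"ty": 50,"tz": 0,"rx": 0,"ry": 0,"rz": 0},
    {"tx": -10,"ty": 50,"tz": 0,"rx": 0,"ry": 0,"rz": 0},
    {"tx": 0,"ty": 50,"tz": 0,"rx": 0,"ry": 0,"rz": 0},
    {"tx": 0,"ty": 40,"tz": 0,"rx": 0,"ry": 0,"rz": 0}
  ]
}}

```text
clock: 32.72
position: [0.5158, 0.1944, 0.1537]
orientation: [-3.141, -0.001, 0.025]
force: [0.7, -0.3, -1.4]
gripper_width: 0.567
grasp_force: 62.3
```

Request:
{"fn": "send_rows", "kwargs": {
  "increments": [
    {"tx": 0,"ty": 10,"tz": -20,"rx": 0,"ry": 0,"rz": 0},
    {"tx": 0,"ty": 0,"tz": -45,"rx": 0,"ry": 0,"rz": 0},
    {"tx": 0,"ty": 0,"tz": -30,"rx": 0,"ry": 0,"rz": 0},
    {"tx": 0,"ty": 0,"tz": -18,"rx": 0,"ry": 0,"rz": 0},
    {"tx": 0,"ty": 0,"tz": -7,"rx": 0,"ry": 0,"rz": 0},
    {"tx": 0,"ty": 0,"tz": -3,"rx": 0,"ry": 0,"rz": 0},
    {"tx": 0,"ty": 0,"tz": 0,"rx": 0,"ry": 0,"rz": 0}
  ]
}}

```text
clock: 33.6
position: [0.5164, 0.2026, 0.0305]
orientation: [-3.141, -0.001, 0.024]
force: [1.4, -0.1, -0.7]
gripper_width: 0.566
grasp_force: 62.3
```

Request:
{"fn": "send_rows", "kwargs": {
  "increments": [
    {"tx": 0,"ty": 0,"tz": -1,"rx": 0,"ry": 0,"rz": 0},
    {"tx": 0,"ty": 0,"tz": 0,"rx": 0,"ry": 0,"rz": 0}
  ]
}}

```text
clock: 33.85
position: [0.5165, 0.2027, 0.0295]
orientation: [-3.141, -0.001, 0.024]
force: [-0.7, -0.4, 4.0]
gripper_width: 0.565
grasp_force: 63.1
```

Request:
{"fn": "send_rows", "kwargs": {
  "increments": [
    {"tx": 0,"ty": 0,"tz": 0,"rx": 0,"ry": 0,"rz": 0},
    {"tx": 0,"ty": 0,"tz": 0,"rx": 0,"ry": 0,"rz": 0},
    {"tx": 0,"ty": 0,"tz": 0,"rx": 0,"ry": 0,"rz": 0},
    {"tx": 0,"ty": 0,"tz": 15,"rx": 0,"ry": 0,"rz": 0},
    {"tx": 0,"ty": 0,"tz": 50,"rx": 0,"ry": 0,"rz": 0},
    {"tx": 0,"ty": 0,"tz": 50,"rx": 0,"ry": 0,"rz": 0},
    {"tx": 0,"ty": -50,"tz": 15,"rx": 0,"ry": 0,"rz": 0},
    {"tx": 0,"ty": -50,"tz": 0,"rx": 0,"ry": 0,"rz": 0}
  ],
  "grip": 68
}}

```text
clock: 34.85
position: [0.5166, 0.1018, 0.1614]
orientation: [-3.142, -0.004, 0.026]
force: [0.8, 0.1, -0.1]
gripper_width: 0.795
grasp_force: 0.0
```

```bash
python3 look.py
```

```text
{'clock': 34.85, 'position': [0.517, 0.102, 0.161], 'orientation': [-3.142, -0.004, 0.026], 'force': [0.83, 0.123, -0.065], 'gripper_width': 0.795, 'grasp_force': 0.0}
top
[703.0, -40.0, 61.0, 40.0, 38.0, 7.0] 218
[511.0, 344.0, 67.0, 36.0, 24.0, 6.0] 126
side
[701.0, -38.0, 57.0, 43.0, 45.0, 12.0] 280
[515.0, 205.0, 63.0, 44.0, 43.0, 11.0] 573
```

Request:
{"fn": "send_rows", "kwargs": {
  "increments": [
    {"tx": 30,"ty": -48,"tz": 0,"rx": 0,"ry": 0,"rz": 0},
    {"tx": 40,"ty": -40,"tz": 0,"rx": 0,"ry": 0,"rz": 0},
    {"tx": 40,"ty": -30,"tz": 0,"rx": 0,"ry": 0,"rz": 0},
    {"tx": 40,"ty": -24,"tz": 0,"rx": 0,"ry": 0,"rz": 0},
    {"tx": 36,"ty": 0,"tz": -20,"rx": 0,"ry": 0,"rz": 0},
    {"tx": 0,"ty": 0,"tz": -50,"rx": 0,"ry": 0,"rz": 0},
    {"tx": 0,"ty": 0,"tz": 0,"rx": 0,"ry": 0,"rz": 0}
  ],
  "grip": 74
}}

```text
clock: 35.83
position: [0.7004, -0.0386, 0.0858]
orientation: [-3.14, 0.007, 0.024]
force: [0.0, -0.1, -0.4]
gripper_width: 0.867
grasp_force: 0.0
```

Request:
{"fn": "send_rows", "kwargs": {
  "increments": [
    {"tx": 0,"ty": 0,"tz": -30,"rx": 0,"ry": 0,"rz": 0},
    {"tx": 0,"ty": 0,"tz": -25,"rx": 0,"ry": 0,"rz": 0},
    {"tx": 0,"ty": 0,"tz": -11,"rx": 0,"ry": 0,"rz": 0},
    {"tx": 0,"ty": 0,"tz": 0,"rx": 0,"ry": 0,"rz": 0}
  ]
}}

```text
clock: 36.33
position: [0.7025, -0.0392, 0.024]
orientation: [3.141, -0.001, 0.024]
force: [-0.4, -0.3, 0.7]
gripper_width: 0.864
grasp_force: 0.0
```

Request:
{"fn": "send_rows", "kwargs": {
  "increments": [
    {"tx": 0,"ty": 0,"tz": 0,"rx": 0,"ry": 0,"rz": 0},
    {"tx": 0,"ty": 0,"tz": 0,"rx": 0,"ry": 0,"rz": 0},
    {"tx": 0,"ty": 0,"tz": 0,"rx": 0,"ry": 0,"rz": 0},
    {"tx": 0,"ty": 0,"tz": 0,"rx": 0,"ry": 0,"rz": 0}
  ],
  "grip": 40
}}

```text
clock: 36.83
position: [0.7031, -0.0396, 0.0248]
orientation: [3.141, -0.003, 0.024]
force: [-0.1, -0.0, 6.8]
gripper_width: 0.563
grasp_force: 61.9
```

Request:
{"fn": "send_rows", "kwargs": {
  "increments": [
    {"tx": 0,"ty": 0,"tz": 30,"rx": 0,"ry": 0,"rz": 0},
    {"tx": 0,"ty": 0,"tz": 50,"rx": 0,"ry": 0,"rz": 0},
    {"tx": -20,"ty": 0,"tz": 50,"rx": 0,"ry": 0,"rz": 0},
    {"tx": -50,"ty": 10,"tz": 0,"rx": 0,"ry": 0,"rz": 0},
    {"tx": -50,"ty": 10,"tz": 0,"rx": 0,"ry": 0,"rz": 0},
    {"tx": -45,"ty": 30,"tz": 0,"rx": 0,"ry": 0,"rz": 0},
    {"tx": -40,"ty": 40,"tz": 0,"rx": 0,"ry": 0,"rz": 0},
    {"tx": -36,"ty": 45,"tz": 0,"rx": 0,"ry": 0,"rz": 0}
  ]
}}

```text
clock: 37.83
position: [0.4599, 0.0963, 0.1538]
orientation: [-3.142, -0.002, 0.023]
force: [0.5, 1.1, -0.6]
gripper_width: 0.565
grasp_force: 62.1
```

Request:
{"fn": "send_rows", "kwargs": {
  "increments": [
    {"tx": -20,"ty": 50,"tz": 0,"rx": 0,"ry": 0,"rz": 0},
    {"tx": 0,"ty": 45,"tz": 0,"rx": 0,"ry": 0,"rz": 0},
    {"tx": 0,"ty": 9,"tz": -20,"rx": 0,"ry": 0,"rz": 0},
    {"tx": 0,"ty": 0,"tz": -45,"rx": 0,"ry": 0,"rz": 0},
    {"tx": 0,"ty": 0,"tz": -30,"rx": 0,"ry": 0,"rz": 0},
    {"tx": 0,"ty": 0,"tz": -18,"rx": 0,"ry": 0,"rz": 0},
    {"tx": 0,"ty": 0,"tz": -7,"rx": 0,"ry": 0,"rz": 0},
    {"tx": 0,"ty": 0,"tz": -3,"rx": 0,"ry": 0,"rz": 0}
  ]
}}

```text
clock: 38.83
position: [0.4415, 0.1997, 0.0302]
orientation: [-3.141, -0.001, 0.024]
force: [-0.1, 1.0, -0.9]
gripper_width: 0.561
grasp_force: 62.2
```

Request:
{"fn": "send_rows", "kwargs": {
  "increments": [
    {"tx": 0,"ty": 0,"tz": 0,"rx": 0,"ry": 0,"rz": 0},
    {"tx": 0,"ty": 0,"tz": -1,"rx": 0,"ry": 0,"rz": 0},
    {"tx": 0,"ty": 0,"tz": 0,"rx": 0,"ry": 0,"rz": 0}
  ]
}}

```text
clock: 39.2
position: [0.4415, 0.1997, 0.0297]
orientation: [-3.141, -0.001, 0.024]
force: [-0.7, 0.1, 6.6]
gripper_width: 0.566
grasp_force: 63.0
```

Request:
{"fn": "send_rows", "kwargs": {
  "increments": [
    {"tx": 0,"ty": 0,"tz": 0,"rx": 0,"ry": 0,"rz": 0},
    {"tx": 0,"ty": 0,"tz": 0,"rx": 0,"ry": 0,"rz": 0},
    {"tx": 0,"ty": 0,"tz": 0,"rx": 0,"ry": 0,"rz": 0},
    {"tx": 0,"ty": 0,"tz": 15,"rx": 0,"ry": 0,"rz": 0},
    {"tx": 0,"ty": 0,"tz": 50,"rx": 0,"ry": 0,"rz": 0},
    {"tx": 0,"ty": 0,"tz": 50,"rx": 0,"ry": 0,"rz": 0},
    {"tx": 20,"ty": -45,"tz": 50,"rx": 0,"ry": 0,"rz": 0},
    {"tx": 25,"ty": -45,"tz": 50,"rx": 0,"ry": 0,"rz": 0}
  ],
  "grip": 68
}}

```text
clock: 40.2
position: [0.4805, 0.1196, 0.2348]
orientation: [-3.142, -0.001, 0.025]
force: [0.3, -0.2, 0.2]
gripper_width: 0.794
grasp_force: 0.0
```

Request:
{"fn": "send_rows", "kwargs": {
  "increments": [
    {"tx": 40,"ty": -40,"tz": 50,"rx": 0,"ry": 0,"rz": 0},
    {"tx": 40,"ty": -40,"tz": 50,"rx": 0,"ry": 0,"rz": 0},
    {"tx": 40,"ty": -20,"tz": 20,"rx": 0,"ry": 0,"rz": 0},
    {"tx": 50,"ty": 0,"tz": 0,"rx": 0,"ry": 0,"rz": 0},
    {"tx": 50,"ty": 0,"tz": 0,"rx": 0,"ry": 0,"rz": 0}
  ],
  "grip": 0
}}

```text
clock: 40.83
position: [0.6879, 0.0336, 0.3365]
orientation: [3.141, -0.001, 0.023]
force: [0.2, -0.4, -0.6]
gripper_width: 0.001
grasp_force: 0.0
```

```bash
python3 look.py; python3 -c "
from h import *
p,d=snap('top');q,e=snap('side')
cv2.imwrite('pics/g7.png',np.hstack([cv2.resize(a[:,:,::-1],(400,300)) for a in(p,q)]))"
```

```text
{'clock': 40.825, 'position': [0.688, 0.034, 0.336], 'orientation': [3.141, -0.001, 0.023], 'force': [0.201, -0.354, -0.581], 'gripper_width': 0.001, 'grasp_force': 0.0}
top
side
[515.0, 205.0, 63.0, 44.0, 44.0, 11.0] 599
```

View pics/g7.png

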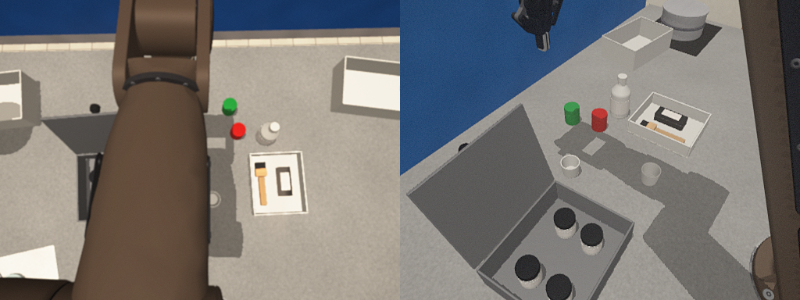

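Four jars stand upright in the case, at about (565,222), (591,236), (528,270) and (558,288) in the side view. Brush and box lie in the tray, and the cups, bottle and red and green look-alikes stand untouched. Now I'll go behind the lid, to one side of the knob.

Request:
{"fn": "send_rows", "kwargs": {
  "increments": [
    {"tx": 40,"ty": 0,"tz": 0,"rx": 0,"ry": 0,"rz": 0},
    {"tx": 0,"ty": 45,"tz": 0,"rx": 0,"ry": 0,"rz": 0},
    {"tx": 0,"ty": 45,"tz": 0,"rx": 0,"ry": 0,"rz": 0},
    {"tx": 0,"ty": 45,"tz": 0,"rx": 0,"ry": 0,"rz": 0},
    {"tx": 0,"ty": 36,"tz": 0,"rx": 0,"ry": 0,"rz": 0},
    {"tx": 0,"ty": 0,"tz": 0,"rx": 0,"ry": 0,"rz": 0}
  ]
}}

```text
clock: 41.78
position: [0.7253, 0.2077, 0.3359]
orientation: [-3.141, -0.0, 0.027]
force: [0.0, 0.3, -0.6]
gripper_width: 0.001
grasp_force: 0.0
```

Request:
{"fn": "send_rows", "kwargs": {
  "increments": [
    {"tx": 0,"ty": 0,"tz": -30,"rx": 0,"ry": 0,"rz": 0},
    {"tx": 0,"ty": 0,"tz": -30,"rx": 0,"ry": 0,"rz": 0},
    {"tx": 0,"ty": 0,"tz": -20,"rx": 0,"ry": 0,"rz": 0},
    {"tx": 0,"ty": 0,"tz": 0,"rx": 0,"ry": 0,"rz": 0}
  ]
}}

```text
clock: 42.28
position: [0.726, 0.2039, 0.2543]
orientation: [3.141, 0.002, 0.023]
force: [-0.3, -0.1, -0.5]
gripper_width: 0.001
grasp_force: 0.0
```

```bash
python3 -c "
from h import *
st()
p,d=snap('top');q,e=snap('side')
cv2.imwrite('pics/g8.png',np.hstack([cv2.resize(a[:,:,::-1],(400,300)) for a in(p,q)]))"
```

```text
{'clock': 42.275, 'position': [0.726, 0.204, 0.254], 'orientation': [3.141, 0.002, 0.023], 'force': [-0.268, -0.105, -0.495], 'gripper_width': 0.001, 'grasp_force': 0.0}
```

View pics/g8.png

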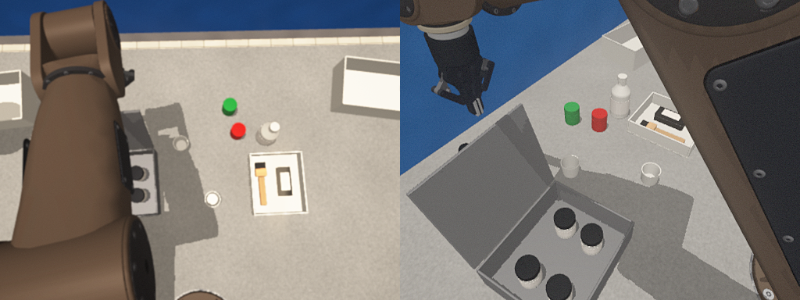

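The fingers at (475,110) in the side view hang behind the lid's top edge, clear of the knob. I'll start the push.

Request:
{"fn": "send_rows", "kwargs": {
  "increments": [
    {"tx": -20,"ty": 0,"tz": 0,"rx": 0,"ry": 0,"rz": 0},
    {"tx": -20,"ty": 0,"tz": 0,"rx": 0,"ry": 0,"rz": 0},
    {"tx": -8,"ty": 0,"tz": 0,"rx": 0,"ry": 0,"rz": 0},
    {"tx": -8,"ty": 0,"tz": 0,"rx": 0,"ry": 0,"rz": 0},
    {"tx": -8,"ty": 0,"tz": 0,"rx": 0,"ry": 0,"rz": 0}
  ]
}}

```text
clock: 43.0
position: [0.6634, 0.2049, 0.2553]
orientation: [-3.142, -0.002, 0.024]
force: [3.6, 0.2, 1.7]
gripper_width: -0.003
grasp_force: 1.4
```

Request:
{"fn": "send_rows", "kwargs": {
  "increments": [
    {"tx": -6,"ty": 0,"tz": 0,"rx": 0,"ry": 0,"rz": 0},
    {"tx": -6,"ty": 0,"tz": 0,"rx": 0,"ry": 0,"rz": 0},
    {"tx": -6,"ty": 0,"tz": 0,"rx": 0,"ry": 0,"rz": 0}
  ]
}}

```text
clock: 43.38
position: [0.6447, 0.205, 0.2546]
orientation: [3.141, 0.0, 0.024]
force: [2.8, -0.6, 2.2]
gripper_width: -0.001
grasp_force: 1.2
```

Request:
{"fn": "send_rows", "kwargs": {
  "increments": [
    {"tx": -8,"ty": 0,"tz": 0,"rx": 0,"ry": 0,"rz": 0},
    {"tx": -8,"ty": 0,"tz": -1,"rx": 0,"ry": 0,"rz": 0},
    {"tx": -8,"ty": 0,"tz": -1,"rx": 0,"ry": 0,"rz": 0},
    {"tx": -8,"ty": 0,"tz": -1,"rx": 0,"ry": 0,"rz": 0}
  ]
}}

```text
clock: 43.88
position: [0.6124, 0.2051, 0.2516]
orientation: [3.141, 0.0, 0.024]
force: [2.6, -0.4, 2.1]
gripper_width: 0.004
grasp_force: 1.1
```

Request:
{"fn": "send_rows", "kwargs": {
  "increments": [
    {"tx": -8.5,"ty": 0,"tz": -1,"rx": 0,"ry": 0,"rz": 0},
    {"tx": -8.5,"ty": 0,"tz": -1.5,"rx": 0,"ry": 0,"rz": 0},
    {"tx": -8.5,"ty": 0,"tz": -2,"rx": 0,"ry": 0,"rz": 0},
    {"tx": -8.5,"ty": 0,"tz": -2,"rx": 0,"ry": 0,"rz": 0},
    {"tx": -8.5,"ty": 0,"tz": -2.5,"rx": 0,"ry": 0,"rz": 0}
  ]
}}

```text
clock: 44.5
position: [0.5699, 0.2051, 0.2426]
orientation: [3.142, -0.0, 0.024]
force: [1.8, -0.5, 1.9]
gripper_width: -0.002
grasp_force: 1.0
```

Request:
{"fn": "send_rows", "kwargs": {
  "increments": [
    {"tx": -8.5,"ty": 0,"tz": -2.5,"rx": 0,"ry": 0,"rz": 0},
    {"tx": -8.5,"ty": 0,"tz": -3,"rx": 0,"ry": 0,"rz": 0},
    {"tx": -8.5,"ty": 0,"tz": -3.5,"rx": 0,"ry": 0,"rz": 0},
    {"tx": -8.5,"ty": 0,"tz": -3.5,"rx": 0,"ry": 0,"rz": 0},
    {"tx": -8.5,"ty": 0,"tz": -4,"rx": 0,"ry": 0,"rz": 0}
  ]
}}

```text
clock: 45.12
position: [0.5274, 0.205, 0.2259]
orientation: [3.141, 0.0, 0.024]
force: [1.5, -0.5, 1.0]
gripper_width: 0.001
grasp_force: 0.8
```

Request:
{"fn": "send_rows", "kwargs": {
  "increments": [
    {"tx": -7.5,"ty": 0,"tz": -5,"rx": 0,"ry": 0,"rz": 0},
    {"tx": -7.5,"ty": 0,"tz": -5,"rx": 0,"ry": 0,"rz": 0},
    {"tx": -7.5,"ty": 0,"tz": -5.5,"rx": 0,"ry": 0,"rz": 0},
    {"tx": -7,"ty": 0,"tz": -6,"rx": 0,"ry": 0,"rz": 0},
    {"tx": -7,"ty": 0,"tz": -6,"rx": 0,"ry": 0,"rz": 0}
  ]
}}

```text
clock: 45.75
position: [0.491, 0.2051, 0.1982]
orientation: [3.141, 0.0, 0.024]
force: [0.0, -1.1, 2.3]
gripper_width: 0.003
grasp_force: 0.7
```

Request:
{"fn": "send_rows", "kwargs": {
  "increments": [
    {"tx": -7,"ty": 0,"tz": -6,"rx": 0,"ry": 0,"rz": 0},
    {"tx": -6.5,"ty": 0,"tz": -6.5,"rx": 0,"ry": 0,"rz": 0},
    {"tx": -6.5,"ty": 0,"tz": -6.5,"rx": 0,"ry": 0,"rz": 0},
    {"tx": -6,"ty": 0,"tz": -7,"rx": 0,"ry": 0,"rz": 0},
    {"tx": -6,"ty": 0,"tz": -7,"rx": 0,"ry": 0,"rz": 0}
  ]
}}

```text
clock: 46.38
position: [0.4591, 0.2051, 0.1652]
orientation: [3.142, -0.0, 0.024]
force: [1.6, -0.8, 0.3]
gripper_width: 0.003
grasp_force: 0.5
```

Request:
{"fn": "send_rows", "kwargs": {
  "increments": [
    {"tx": -4.5,"ty": 0,"tz": -8,"rx": 0,"ry": 0,"rz": 0},
    {"tx": -4,"ty": 0,"tz": -8,"rx": 0,"ry": 0,"rz": 0},
    {"tx": -4,"ty": 0,"tz": -8,"rx": 0,"ry": 0,"rz": 0},
    {"tx": -3.5,"ty": 0,"tz": -8,"rx": 0,"ry": 0,"rz": 0},
    {"tx": -3,"ty": 0,"tz": -8,"rx": 0,"ry": 0,"rz": 0}
  ]
}}

```text
clock: 47.0
position: [0.4402, 0.2051, 0.1251]
orientation: [3.141, 0.0, 0.024]
force: [-0.8, 0.1, 0.7]
gripper_width: 0.002
grasp_force: 0.5
```

Request:
{"fn": "send_rows", "kwargs": {
  "increments": [
    {"tx": -2,"ty": 0,"tz": -7,"rx": 0,"ry": 0,"rz": 0},
    {"tx": -2,"ty": 0,"tz": -7,"rx": 0,"ry": 0,"rz": 0},
    {"tx": -2,"ty": 0,"tz": -7,"rx": 0,"ry": 0,"rz": 0},
    {"tx": -1,"ty": 0,"tz": -6,"rx": 0,"ry": 0,"rz": 0}
  ]
}}

```text
clock: 47.5
position: [0.4333, 0.2051, 0.0982]
orientation: [3.141, 0.0, 0.024]
force: [-0.1, 0.5, 1.4]
gripper_width: -0.004
grasp_force: 0.4
```

Request:
{"fn": "send_rows", "kwargs": {
  "increments": [
    {"tx": 0,"ty": 0,"tz": -4,"rx": 0,"ry": 0,"rz": 0},
    {"tx": 0,"ty": 0,"tz": -4,"rx": 0,"ry": 0,"rz": 0},
    {"tx": 0,"ty": 0,"tz": -4,"rx": 0,"ry": 0,"rz": 0},
    {"tx": 0,"ty": 0,"tz": 0,"rx": 0,"ry": 0,"rz": 0}
  ]
}}

```text
clock: 48.0
position: [0.4335, 0.205, 0.0864]
orientation: [3.141, 0.0, 0.024]
force: [-0.0, 0.4, 0.9]
gripper_width: 0.0
grasp_force: 0.0
```

Request:
{"fn": "send_rows", "kwargs": {
  "increments": [
    {"tx": 0,"ty": 0,"tz": -3,"rx": 0,"ry": 0,"rz": 0},
    {"tx": 0,"ty": 0,"tz": 0,"rx": 0,"ry": 0,"rz": 0}
  ]
}}

```text
clock: 48.25
position: [0.4335, 0.2051, 0.0836]
orientation: [3.141, 0.0, 0.024]
force: [-0.3, 0.6, -0.2]
gripper_width: 0.002
grasp_force: 0.0
```

Request:
{"fn": "send_rows", "kwargs": {
  "increments": [
    {"tx": 0,"ty": 0,"tz": -2,"rx": 0,"ry": 0,"rz": 0},
    {"tx": 0,"ty": 0,"tz": 0,"rx": 0,"ry": 0,"rz": 0}
  ]
}}

```text
clock: 48.5
position: [0.4335, 0.2051, 0.0816]
orientation: [3.141, 0.0, 0.024]
force: [0.4, -0.1, -0.6]
gripper_width: 0.001
grasp_force: 0.0
```

```bash
cat > lid.py <<'E'
from h import *
for n in('top','side'):
    p,d=snap(n);W=cloud(n,d);X,Y,Z=np.moveaxis(W,2,0)
    for ly in (150,290,340,380):
        print(n,ly,[(x,int(s.sum()),round(1000*float(np.median(Z[s])),1)) for x in (385,400,440,480,520,560,585) for s in [(abs(X-x/1000)<.006)&(abs(Y-ly/1000)<.008)&(Z>.05)&(Z<.16)] if s.sum()>3])
E
python3 lid.py
```

```text
top 150 [(385, 28, 98.6), (400, 31, 97.3), (440, 32, 94.8), (480, 35, 92.7), (520, 30, 89.9), (560, 24, 87.5), (585, 29, 86.0)]
top 290 [(520, 32, 89.9), (560, 28, 86.4), (585, 27, 85.7)]
top 340 [(520, 27, 89.3), (560, 31, 86.9), (585, 18, 84.8)]
top 380 [(480, 18, 91.9), (520, 31, 89.7), (560, 25, 86.9), (585, 15, 84.9)]
side 150 [(385, 60, 97.1), (400, 60, 96.5), (560, 10, 86.6), (585, 28, 85.6)]
side 290 [(385, 91, 96.9), (400, 87, 95.9), (440, 80, 93.5), (480, 73, 91.0), (520, 67, 89.0), (560, 60, 86.7), (585, 39, 84.9)]
side 340 [(385, 25, 97.0), (400, 88, 95.9), (440, 96, 93.5), (480, 81, 91.3), (520, 77, 89.0), (560, 69, 86.4), (585, 29, 85.2)]
side 380 [(440, 10, 93.0), (480, 93, 90.9), (520, 88, 88.8), (560, 79, 86.3), (585, 17, 84.8)]
```

The lid is still about 12 mm open at its free edge, so I'll keep pressing down gently.

Request:
{"fn": "send_rows", "kwargs": {
  "increments": [
    {"tx": 0,"ty": 0,"tz": -3,"rx": 0,"ry": 0,"rz": 0},
    {"tx": 0,"ty": 0,"tz": -2,"rx": 0,"ry": 0,"rz": 0},
    {"tx": 0,"ty": 0,"tz": 0,"rx": 0,"ry": 0,"rz": 0}
  ]
}}

```text
clock: 48.98
position: [0.4334, 0.2051, 0.0765]
orientation: [3.141, 0.0, 0.024]
force: [-0.5, -0.2, -0.1]
gripper_width: 0.002
grasp_force: 0.0
```

Request:
{"fn": "send_rows", "kwargs": {
  "increments": [
    {"tx": 0,"ty": 0,"tz": -2,"rx": 0,"ry": 0,"rz": 0},
    {"tx": 0,"ty": 0,"tz": -1,"rx": 0,"ry": 0,"rz": 0},
    {"tx": 0,"ty": 0,"tz": 0,"rx": 0,"ry": 0,"rz": 0}
  ]
}}

```text
clock: 49.35
position: [0.4335, 0.205, 0.0736]
orientation: [3.141, 0.0, 0.024]
force: [0.1, -0.3, 0.7]
gripper_width: -0.001
grasp_force: 0.0
```

```bash
python3 lid.py | grep -E "side (290|340)|top 150"
```

```text
top 150 [(385, 33, 88.0), (400, 32, 88.0), (440, 30, 87.8), (480, 29, 86.8), (520, 30, 86.9), (560, 24, 85.8), (585, 29, 85.3)]
side 290 [(385, 87, 87.3), (400, 90, 87.3), (440, 82, 86.6), (480, 72, 86.3), (520, 68, 85.8), (560, 62, 85.6), (585, 38, 84.8)]
side 340 [(385, 9, 86.9), (400, 69, 87.1), (440, 96, 86.5), (480, 85, 86.2), (520, 79, 85.9), (560, 74, 85.2), (585, 28, 84.6)]
```

Down to about 2.5 mm left at the free edge; press on in 1 mm steps until the force rises.

Request:
{"fn": "send_rows", "kwargs": {
  "increments": [
    {"tx": 0,"ty": 0,"tz": -1,"rx": 0,"ry": 0,"rz": 0},
    {"tx": 0,"ty": 0,"tz": -0.7,"rx": 0,"ry": 0,"rz": 0},
    {"tx": 0,"ty": 0,"tz": 0,"rx": 0,"ry": 0,"rz": 0}
  ]
}}

```text
clock: 49.82
position: [0.4335, 0.2051, 0.0719]
orientation: [3.141, -0.0, 0.024]
force: [-0.3, 0.1, 0.2]
gripper_width: -0.004
grasp_force: 0.0
```

Request:
{"fn": "send_rows", "kwargs": {
  "increments": [
    {"tx": 0,"ty": 0,"tz": -0.7,"rx": 0,"ry": 0,"rz": 0},
    {"tx": 0,"ty": 0,"tz": 0,"rx": 0,"ry": 0,"rz": 0}
  ]
}}

```text
clock: 50.08
position: [0.4335, 0.2051, 0.0714]
orientation: [3.142, -0.0, 0.024]
force: [-0.1, -0.3, 3.1]
gripper_width: 0.002
grasp_force: 1.2
```

Request:
{"fn": "send_rows", "kwargs": {
  "increments": [
    {"tx": 0,"ty": 0,"tz": -0.7,"rx": 0,"ry": 0,"rz": 0},
    {"tx": 0,"ty": 0,"tz": 0,"rx": 0,"ry": 0,"rz": 0}
  ]
}}

```text
clock: 50.32
position: [0.4335, 0.2051, 0.0712]
orientation: [-3.142, -0.001, 0.024]
force: [-2.9, -1.4, 12.1]
gripper_width: -0.005
grasp_force: 6.4
```

Request:
{"fn": "send_rows", "kwargs": {
  "increments": [
    {"tx": 0,"ty": 0,"tz": -0.4,"rx": 0,"ry": 0,"rz": 0},
    {"tx": 0,"ty": 0,"tz": 0,"rx": 0,"ry": 0,"rz": 0}
  ]
}}

```text
clock: 50.58
position: [0.4335, 0.2051, 0.0712]
orientation: [-3.141, -0.001, 0.024]
force: [-3.0, -1.4, 18.8]
gripper_width: 0.002
grasp_force: 9.3
```

The lid is on its stop: the force is rising and the height no longer changes. Raise the arm, clear, and check.

Request:
{"fn": "send_rows", "kwargs": {
  "increments": [
    {"tx": 0,"ty": 0,"tz": 10,"rx": 0,"ry": 0,"rz": 0},
    {"tx": 0,"ty": 0,"tz": 50,"rx": 0,"ry": 0,"rz": 0},
    {"tx": 0,"ty": 0,"tz": 60,"rx": 0,"ry": 0,"rz": 0},
    {"tx": 0,"ty": 0,"tz": 60,"rx": 0,"ry": 0,"rz": 0},
    {"tx": 20,"ty": -50,"tz": 20,"rx": 0,"ry": 0,"rz": 0},
    {"tx": 20,"ty": -50,"tz": 0,"rx": 0,"ry": 0,"rz": 0},
    {"tx": 20,"ty": -50,"tz": 0,"rx": 0,"ry": 0,"rz": 0},
    {"tx": 10,"ty": -50,"tz": 0,"rx": 0,"ry": 0,"rz": 0}
  ]
}}

```text
clock: 51.58
position: [0.504, 0.0033, 0.2704]
orientation: [3.141, -0.0, 0.024]
force: [0.9, 0.4, 0.4]
gripper_width: -0.001
grasp_force: 0.0
```

```bash
python3 lid.py; python3 -c "
from h import *
st()
p,d=snap('top');q,e=snap('side')
cv2.imwrite('pics/g9.png',np.hstack([cv2.resize(a[:,:,::-1],(400,300)) for a in(p,q)]))"
```

```text
top 150 []
top 290 [(385, 25, 85.5), (400, 21, 85.3), (440, 32, 84.5), (480, 33, 85.7), (520, 28, 85.2), (560, 30, 85.1), (585, 23, 85.7)]
top 340 [(385, 30, 85.4), (400, 32, 85.6), (440, 28, 85.4), (480, 25, 85.2), (520, 31, 84.7), (560, 30, 85.0), (585, 16, 85.3)]
top 380 [(385, 33, 85.3), (400, 33, 85.6), (440, 35, 85.3), (480, 31, 85.0), (520, 33, 85.3), (560, 27, 84.5), (585, 14, 85.0)]
side 150 [(385, 61, 84.4), (400, 61, 84.6), (440, 55, 84.7), (480, 53, 84.5), (520, 46, 84.9), (560, 45, 85.0), (585, 44, 84.7)]
side 290 [(385, 89, 84.8), (400, 86, 84.6), (440, 77, 84.8), (480, 75, 84.6), (520, 69, 85.2), (560, 67, 84.8), (585, 37, 84.6)]
side 340 [(385, 6, 85.5), (400, 61, 84.9), (440, 93, 84.9), (480, 90, 85.0), (520, 81, 84.7), (560, 73, 85.0), (585, 27, 84.4)]
side 380 [(480, 99, 85.0), (520, 88, 84.9), (560, 80, 84.8), (585, 15, 84.7)]
{'clock': 51.675, 'position': [0.504, 0.001, 0.27], 'orientation': [3.141, 0.0, 0.02], 'force': [0.523, 0.182, 0.553], 'gripper_width': 0.001, 'grasp_force': 0.0}
```

View pics/g9.png

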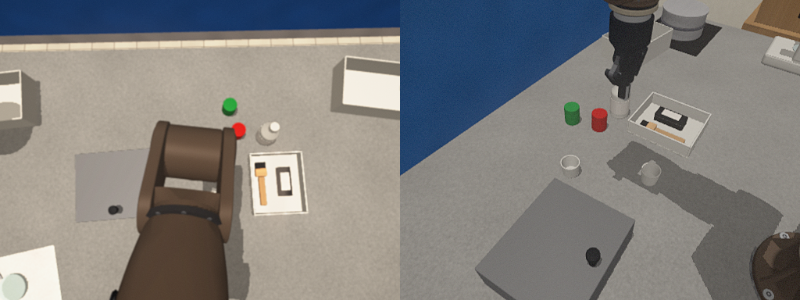

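The lid lies flat at 85 mm all over. Both tools are in the tray, and the cups, bottle and look-alikes are standing. The arm is clear.

```bash
python3 -c "
from rig import robot
print(robot.hand_in())"
```

```text
the job is handed in; nothing more can be done
None
```

The job is handed in: brush and slide box lie in the tray, all four jars stand in the case with the lid fully shut, and the cups and bottle were left standing where they were.

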